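# Lock the spice shakers away for the night

## Robot

A 6-joint arm with a two-finger parallel gripper is mounted at the origin on the work surface. World frame = base frame: x ahead of the robot, y to its left, z up, the work surface at z = 0. Lengths are in mm, angles in degrees, forces in N, time in s.
With the tool pointing down it reaches from about 300 to 850 mm from the base axis. Payload 4.2 kg.
Tool frame: the origin (TCP) lies on the front face of the gripper's body, between the roots of the fingers; the fingertips stand 78 mm ahead of it and the grasp point (between the pads) lies 60 mm ahead of it; x points along the fingers, y is the direction in which the jaws open and shut, and the axes are right-handed (so a half turn about x gives the same grasp; the last joint's range is limited). The gripper opens to 91 mm and grips with 3 to 60 N. Pads are 32 mm wide; open, the fingers measure 118 mm over their backs; the gripper's body (76 mm by 178 mm) begins 60 mm behind the grasp point.
Start: joints at [-73.052, 18.312, 89.639, -0, 72.044, -1.146], TCP at [178.583, -546.574, 292.276] pointing down, gripper open.
Joint ranges: [-177.97, 177.97], [-48.28, 115.42], [12.27, 149.76], [-77.06, 257.06], [2.81, 150.46], [-146.56, 146.56]. Speed limits (degrees/s): [147.25, 147.25, 180, 180, 180, 180].

## Interface

Orientations are given as [roll, pitch, yaw] about the fixed x, y, z axes, in that order (R = Rz(yaw) Ry(pitch) Rx(roll)).
In Python, from workcell import status, viewer, env gives the robot as it stands. The module is installed in compiled form; this text tells all that it offers.
- The arm moves only by the tool move_arm, never from a script. Its argument "moves" is a list of rows, each a list of 3 entries, a list of its own where there are three numbers: the shift along the tool's x, y, z in cm, then the turn about the tool's x in rad, then the gripper's target within -1 to 1 (fully open at 1, half-way at 0, shut at -1). A call has 1 to 20 rows; each row is the pose to reach, as a shift and turn from the pose commanded when the call began, along the tool's axes at that moment; what a row does not reach only later rows make up. A row lasts 1/8 s, in which the tool goes at most 62.5 mm and 10.7 degrees, less where a joint would pass 70% of its speed; a pose out of reach is approached as far as the arm can. A call with a gripper value outside its range is refused whole. The fingers move at their own pace and stop on an object; "force" is the grip in N (left out, the last holds). Time passes only in rows, so rows that repeat a pose let the fingers close. It gives the time, the measured TCP pose, the force and the opening at its end, in the units of the state.
- status.state(): the state, without advancing time (a new reading comes with each control period).
- viewer.grab_frame(name): name is "scene" or "top" or "wrist"; returns the picture (400x640x3 uint8, red, green, blue); there is no depth.
- viewer.get_calibration(name): a dict with "camera_matrix" (3x3 intrinsics, pixels), "eye" and "rotation" of the camera in the world. Camera axes: x right, y down, z forward; pixel columns grow to the right and rows downward; lengths in mm; the calibration is good to about 2 mm. A picture is of the moment at which its call begins: read the wrist's pose just before it. get_calibration takes no time and is no camera call; for the wrist camera it gives the pose at the moment of the call.
- env.job_done(): hands the job in, once; it reports no verdict.
The state is a dict: "time_s": time; "qpos": joint angles; "qvel": joint speeds; "effort": joint torques, N m; "ee_pos": TCP position; "ee_rot": TCP orientation; "force": force on the tool from outside, world axes, zero at the start; "torque": the same for the moment, N m; "gripper_width": finger opening in mm.
Only numpy, scipy, OpenCV 4.12 (cv2) and the standard library are available. Lean on these libraries where they do the work, as an engineer would, in place of code of your own. Each camera call takes 0.05 s, during which the arm holds its last target.

## Task

At the egg stall's closing time, draw the bolt knob of the red-lidded lock-up box all the way out, then push the wooden rod through the small brass-trimmed hole so that the spring catch lets go and the lid springs fully open. With the lid open put every red spice shaker into the box, then shut the lid until the catch holds it and push the bolt knob fully home. The rod must end up lying flat in its blue tray again; leave the amber bottles and the white cup standing where they are.

Things in the scene. Friction and masses are not known exactly. Their poses are not given: they have to be found in the camera images.
- lockbox: Steel lock-up box fixed to the table, 200 (x) x 220 (y) mm, walls 100 mm high, closed by a red lid. Origin: centre of its underside; +x points away from its red back face (the face that looks to the robot at yaw 0, at x = -100), z up. The room for shakers is x -56 to +96, y -106 to +106 mm, flat floor (black rubber) at z = 26, rim at z = 100. The space x -96 to -59 holds the catch and is not for storage.
- hole (a point): Centre of the square hole (24 x 24 mm, brass trim) in the outer surface of the red back face, at (-100, +50, 55) mm in the lockbox frame. Behind it, 18 mm inside the outer surface, is the yellow pusher plate (36 x 34 mm) of the spring catch: push it straight along the lockbox +x with the rod. It starts at 4 N and reaches 7.5 N at the stop.
- catch (a joint): Travel of the spring catch in m along lockbox +x: 0 = sprung out (holding the lid when that is shut), stop at 0.014. The lid is let go at about 0.008; keep pushing until the lid has begun to rise. The catch springs back by itself and snaps again over the lid's lip when the lid is pressed shut.
- lid (a joint): Lid angle in rad: 0 = shut, 1.70 = fully open (stop), below 0.02 when caught. The 200 x 220 x 6 mm lid turns about the right edge (line along lockbox x at y = -110, z = 104 mm). A spring opens it in 2 s and takes under 3 N at the handle to push back, plus about 8 N to snap shut in the last 20 mm. Open, it stands along the right edge, leaning 7 degrees out, top 325 mm above the table.
- lid_handle (a point): Middle of the black round bar handle on the lid's outer face: bar 12 mm thick, 100 mm long along lockbox x, its axis 45 mm above the middle of the lid's thickness and 210 mm from the hinge line, with 36 mm of free space between bar and lid. When the lid is shut it is at (0, +100, 149) mm in the lockbox frame. The axes turn with the lid: x along the bar, y away from the hinge, z out of the lid's outer face.
- bolt (a joint): Slide bolt in m: 0 = home (locks the lid down), 0.030 = fully out; it moves along lockbox -x when pulled out. A spring detent clicks near both ends (about 6 N to pass it) and the rest slides with about 1 N.
- bolt_knob (a point): Centre of the black round bolt knob, a disc 36 mm across and 22 mm thick whose axis lies along lockbox x, on a 10 mm stem. Home it is at (-145, -50, 80) mm in the lockbox frame (45 mm out from the red back face); its point moves with it.
- rod: Wooden push rod, 70 g: a pale square handle 80 x 26 x 26 mm with a dark round pin 12 mm thick, 80 mm long, on its +x end. Origin: centre of the handle's underside. The pin's axis is 13 mm above the underside and its tip 120 mm along +x from the origin. It starts lying in the blue tray.
- rod_tip (a point): Centre of the end face of the rod's pin.
- rod_tray: Blue shallow tray fixed to the table, outside 210 (x) x 110 (y) x 18 mm, walls and floor 4 mm. Origin: centre of its underside, x along its length.
- shaker1: Spice shaker: squat upright cylinder 56 mm across and 70 mm high, dark red middle with heavy steel base and perforated steel top, about 180 g. Origin: centre of its underside, z up its axis. None if absent in this run.
- shaker2: Spice shaker: squat upright cylinder 56 mm across and 70 mm high, dark red middle with heavy steel base and perforated steel top, about 180 g. Origin: centre of its underside, z up its axis. None if absent in this run.
- shaker3: Spice shaker: squat upright cylinder 56 mm across and 70 mm high, dark red middle with heavy steel base and perforated steel top, about 180 g. Origin: centre of its underside, z up its axis. None if absent in this run.
- shaker4: Spice shaker: squat upright cylinder 56 mm across and 70 mm high, dark red middle with heavy steel base and perforated steel top, about 180 g. Origin: centre of its underside, z up its axis. None if absent in this run.
- syrup_bottle: Bystander: small amber bottle with brass cap, 48 mm across, 100 mm high, standing among the shakers. Origin: centre of its underside.
- vinegar_bottle: Bystander: amber bottle with brass cap and pale label, 52 mm across, 130 mm high. Origin: centre of its underside.
- spoon_cup: Bystander: white cup, 68 mm across, 80 mm high. Origin: centre of its underside.
There are look-alikes about, which are no part of the job. What is shaped like the shaker2 but green or pink is not meant. Several things look just like the rod: the one meant starts farthest from the robot's base.

How it is judged:
By the outcome, as a careful person would: the job done as asked, in the order asked, and still so for the second after the job is handed in, with the robot touching nothing.
Of shaker1, shaker2, shaker3, shaker4 only 2 to 4 are there at a start; the rules pass over those that are not, and their reading is None.
At some moment in a run one of shaker1, shaker2, shaker3, shaker4 may be knocked a few centimetres aside while the robot is not near it.
It also fails if it takes over 210 s, if anything falls off the work surface, if the arm or the gripper's body presses on something with over 40 N, if the wrist force passes 120 N, or if a joint passes its speed limit or range.

## Working session

There is one attempt and no reset: what is moved stays moved. The work goes in short steps, Python scripts to look and compute and a tool call to move; the robot and the scene stay as the last step left them, time stands still between calls to the robot, and variables do not carry over. Pictures are saved under pics/ and viewed, and the job is handed in when it is done.

Besides the shell and the picture viewer there is one more tool, called as name(argument=value, ...), one argument or row to a line, values as JSON. move_arm: Moves the arm, as the interface text tells. Its arguments: {"type":"object","properties":{"moves":{"type":"array","items":{"type":"array"}},"force":{"type":"number"}},"required":["moves"]}

```bash
ls; mkdir -p pics
python3 - <<'E'
from workcell import status, viewer, env
import cv2,numpy as np
np.set_printoptions(suppress=True,precision=3)
print(status.state())
for n in("scene","top","wrist"):
    c=viewer.get_calibration(n);print(n,c)
    f=viewer.grab_frame(n);cv2.imwrite(f"pics/{n}0.png",f[:,:,::-1])
E
```

```text
pics
{'time_s': 0.0, 'qpos': array([-73.053,  18.353,  89.705,   0.   ,  72.041,  -1.144]), 'qvel': array([ 0.043,  0.057,  0.04 , -0.005, -0.064, -0.048]), 'effort': array([  0.001, -41.246, -23.197,   0.073,   0.046,  -0.   ]), 'ee_pos': array([ 178.474, -546.238,  291.418]), 'ee_rot': array([-91.265,  89.901, 106.826]), 'force': array([-0.429,  0.591,  0.137]), 'torque': array([-0.04 , -0.002, -0.048]), 'gripper_width': 91.33173620651472}
scene {'camera_matrix': array([[479.432,   0.   , 324.544],
       [  0.   , 479.432, 198.111],
       [  0.   ,   0.   ,   1.   ]]), 'eye': array([1087.972,  551.775, 1401.817]), 'rotation': array([-145.733,    0.342,  129.867])}
top {'camera_matrix': array([[508.386,   0.   , 324.526],
       [  0.   , 508.386, 195.882],
       [  0.   ,   0.   ,   1.   ]]), 'eye': array([ 297.107,  -27.412, 1659.973]), 'rotation': array([-176.251,   -0.301,  -88.492])}
wrist {'camera_matrix': array([[343.304,   0.   , 323.124],
       [  0.   , 343.304, 201.429],
       [  0.   ,   0.   ,   1.   ]]), 'eye': array([ 243.347, -524.735,  384.344]), 'rotation': array([165.954,   0.043, -71.881])}
```

View pics/scene0.png

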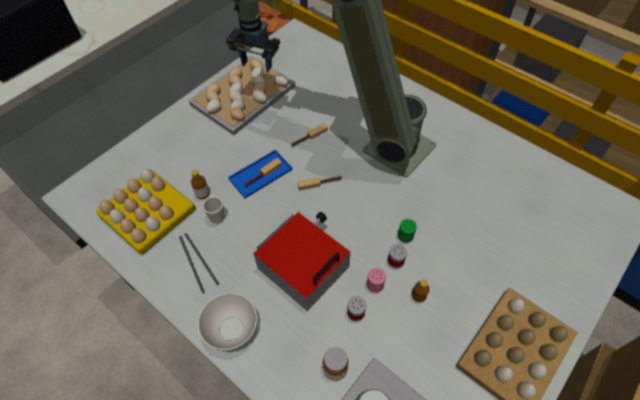

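View pics/top0.png

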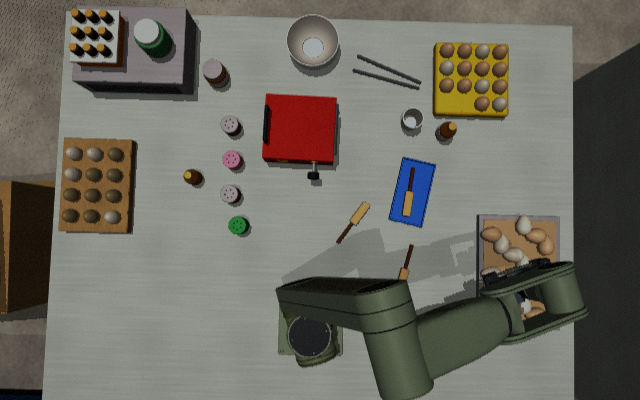

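View pics/wrist0.png

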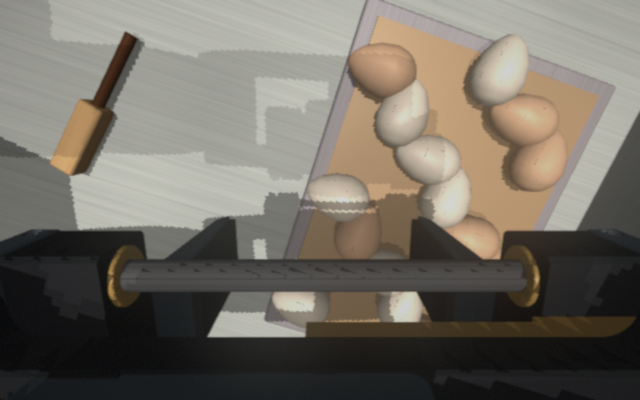

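```bash
cat > h.py <<'E'
from workcell import status, viewer, env
import cv2,numpy as np
from scipy.spatial.transform import Rotation as Ro
np.set_printoptions(suppress=True,precision=2)
def cal(n):
    c=viewer.get_calibration(n);return c['camera_matrix'],np.array(c['eye']),Ro.from_euler('xyz',c['rotation'],degrees=True).as_matrix()
def unproj(n,px,z,C=None):
    K,e,R=C or cal(n)
    d=R@np.linalg.solve(K,np.array([px[0],px[1],1.]));return e+d*(z-e[2])/d[2]
def proj(n,P,C=None):
    K,e,R=C or cal(n)
    p=(np.atleast_2d(P)-e)@R@K.T;return p[:,:2]/p[:,2:]
def crop(n,u,v,w,h,s,name,f=None):
    f=viewer.grab_frame(n) if f is None else f
    u0=max(0,u);v0=max(0,v)
    c=f[v0:v0+h,u0:u0+w,::-1];cv2.imwrite(f"pics/{name}.png",cv2.resize(c,None,fx=s,fy=s,interpolation=cv2.INTER_CUBIC));return f
def tool():
    s=status.state();return np.array(s['ee_pos']),Ro.from_euler('xyz',s['ee_rot'],degrees=True).as_matrix(),s
def plan(target,yaw_y=None,tcp=False):
    """target=world grasp point (60 ahead of TCP) ; yaw_y = desired heading (deg) of tool y axis in world (mod 180). prints shift(cm), turn(rad)"""
    p,R,s=tool()
    t=np.array(target,float)+(0 if tcp else np.array([0,0,60.]))
    sh=R.T@(t-p)/10
    turn=0
    if yaw_y is not None:
        cur=np.degrees(np.arctan2(R[1,1],R[0,1])); d=(yaw_y-cur+90)%180-90
        # tool x down => positive turn about x reduces world heading
        turn=-np.radians(d)*np.sign(-R[2,0])
    print('shift',sh.round(2),'turn %.3f'%turn,'j6',s['qpos'][5].round(1),'force',np.array(s['force']).round(1),'w %.1f'%s['gripper_width'],'t %.1f'%s['time_s'],'pos',p)
    return sh,turn
E
python3 - <<'E'
from h import *
f=viewer.grab_frame("top")
crop("top",180,50,200,150,4,"t1",f)
crop("top",330,140,160,150,4,"t2",f)
f=viewer.grab_frame("scene")
crop("scene",240,190,200,200,3,"s1",f)
K,e,R=cal("top");
p,Rt,s=tool();print(p,Rt)
print(proj("top",[[0,0,0],[300,0,0]]))
E
```

```text
[ 178.53 -546.43  291.87] [[-0.    0.31 -0.95]
 [ 0.   -0.95 -0.31]
 [-1.   -0.    0.  ]]
[[310.87 321.42]
 [313.46 228.08]]
```

View pics/t1.png

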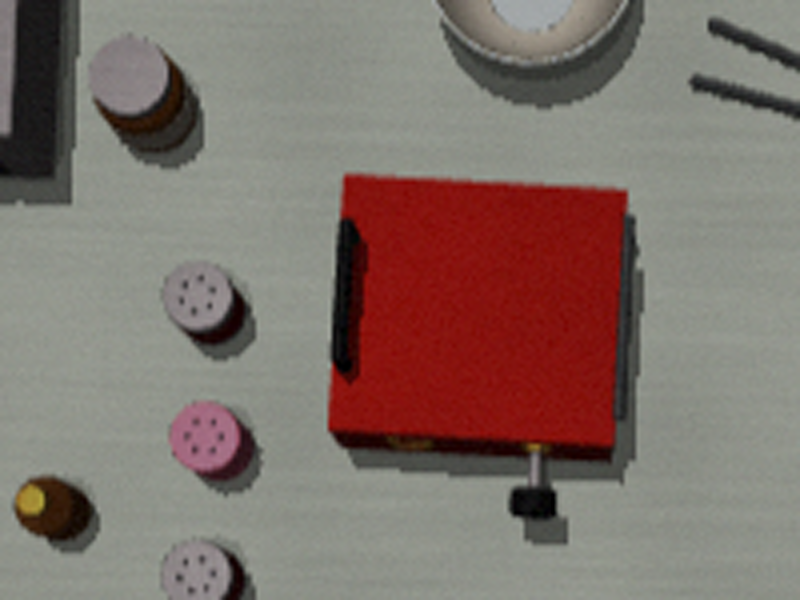

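View pics/t2.png

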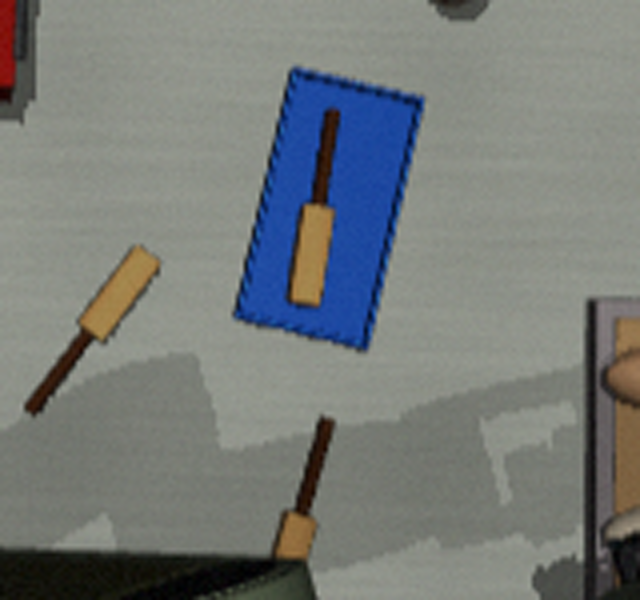

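View pics/s1.png

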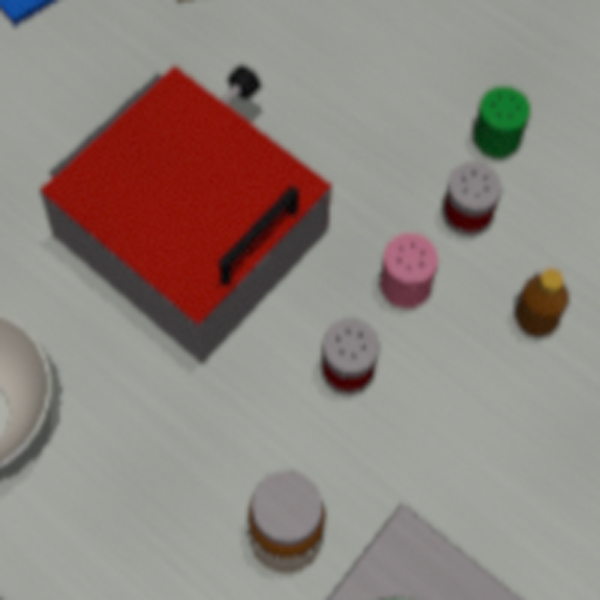

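Run:
```python
from h import *
C=cal("top")
q=lambda u,v,u0,v0:((u+.5)/4+u0-.5,(v+.5)/4+v0-.5)
cor=[unproj("top",q(u,v,180,50),107,C) for u,v in((345,175),(627,190),(612,445),(330,432))]
TL,TR,BR,BL=cor
print(np.array(cor)); c=np.mean(cor,0)
d1=TL-BL;d2=TR-BR;d3=TL-TR;d4=BL-BR
for d in(d1,d2):print('x edge',np.linalg.norm(d),np.degrees(np.arctan2(d[1],d[0])))
for d in(d3,d4):print('y edge',np.linalg.norm(d),np.degrees(np.arctan2(-d[0],d[1])))
print('c',c)
print('knob',unproj("top",q(533,502,180,50),88,C))
print('A',unproj("top",q(201,298,180,50),70,C),'B',unproj("top",q(201,575,180,50),70,C))
for n,p,z in(('tip',(333,112),17+6),('hEndTopL',(290,302),30),('hR',(320,306),30),('hFL',(303,203),30),('hFR',(334,207),30)):
    print(n,unproj("top",q(*p,330,140),z,C))
for p in ((294,68),(424,97),(366,350),(235,317)): print('tray',unproj("top",q(*p,330,140),18,C))
```

```text
[[712.59 157.26 107.  ]
 [706.84 -61.56 107.  ]
 [507.57 -54.96 107.  ]
 [511.77 161.98 107.  ]]
x edge 200.8733325132385 -1.348051893583355
x edge 199.38144040536545 -1.8955254475978554
y edge 218.89172313116174 -1.502993118057495
y edge 216.9877232520855 -1.108013132354845
c [609.69  50.68 107.  ]
knob [463.94   4.91  88.  ]
A [620.69 271.98  70.  ] B [401.44 263.54  70.  ]
tip [ 503.97 -317.08   23.  ]
hEndTopL [ 348.91 -283.63   30.  ]
hR [ 346.34 -307.75   30.  ]
hFL [ 428.8 -292.8   30. ]
hFR [ 426.24 -317.8    30.  ]
tray [ 539.76 -285.67   18.  ]
tray [ 518.87 -391.85   18.  ]
tray [ 312.21 -347.49   18.  ]
tray [ 336.01 -241.29   18.  ]
```

```bash
cat >> h.py <<'E'
BC=np.array([609.7,50.7]);BY=-1.45
def box(x,y,z):
    c,s=np.cos(np.radians(BY)),np.sin(np.radians(BY));return np.array([BC[0]+c*x-s*y,BC[1]+s*x+c*y,z])
E
python3 -c "
from h import *
t=box(-145,-50,80);print(t,box(-100,50,55));plan([t[0],t[1],232],BY+90)"
```

```text
[463.48   4.39  80.  ] [511.   103.21  55.  ]
shift [  0.02 -43.51 -44.19] turn 0.341 j6 -1.1 force [ 0.7 -0.1 -0.1] w 91.2 t 0.2 pos [ 178.53 -546.43  291.87]
```

move_arm(
  moves=[
    [[0, -43.5, -44.2], 0.341, 1],
    [[0, -43.5, -44.2], 0.341, 1],
    [[0, -43.5, -44.2], 0.341, 1],
    [[0, -43.5, -44.2], 0.341, 1],
    [[0, -43.5, -44.2], 0.341, 1],
    [[0, -43.5, -44.2], 0.341, 1],
    [[0, -43.5, -44.2], 0.341, 1],
    [[0, -43.5, -44.2], 0.341, 1],
    [[0, -43.5, -44.2], 0.341, 1],
    [[0, -43.5, -44.2], 0.341, 1],
    [[0, -43.5, -44.2], 0.341, 1],
    [[0, -43.5, -44.2], 0.341, 1],
    [[0, -43.5, -44.2], 0.341, 1],
    [[0, -43.5, -44.2], 0.341, 1],
    [[0, -43.5, -44.2], 0.341, 1],
  ],
  force=30,
)

```text
time_s: 2.12
ee_pos: [463.4, 3.4, 292.4]
ee_rot: [158.6, 90.0, -22.9]
force: [0.1, 0.2, -0.1]
gripper_width: 91.0
```

```bash
python3 -c "
from h import *
t=box(-145,-50,80);plan([t[0],t[1],80],BY+90)
f=viewer.grab_frame('wrist');crop('wrist',0,0,640,400,1.25,'w1',f)
print(proj('wrist',[t,box(-100,50,55)]))
f=viewer.grab_frame('top');crop('top',300,120,200,150,4,'t3',f)
"
```

```text
shift [15.24 -0.1   0.  ] turn -0.001 j6 90.5 force [ 0.1  0.2 -0.1] w 91.0 t 2.1 pos [463.43   3.43 292.37]
[[322.52 192.87]
 [217.14 140.94]]
```

View pics/w1.png

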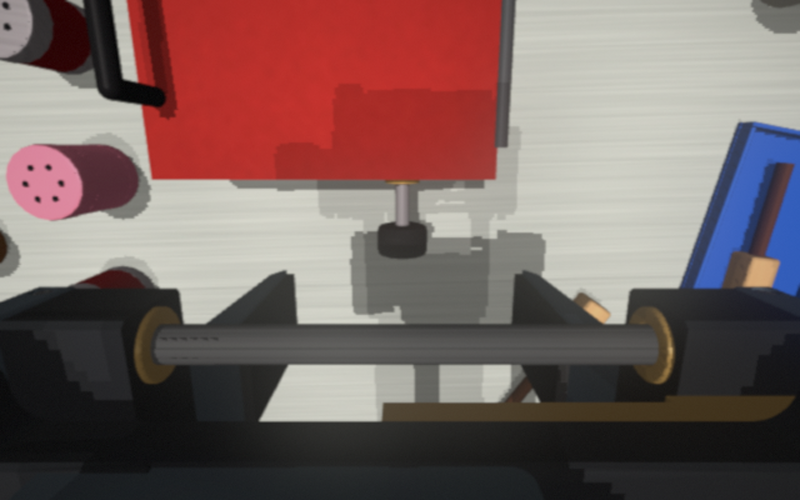

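View pics/t3.png

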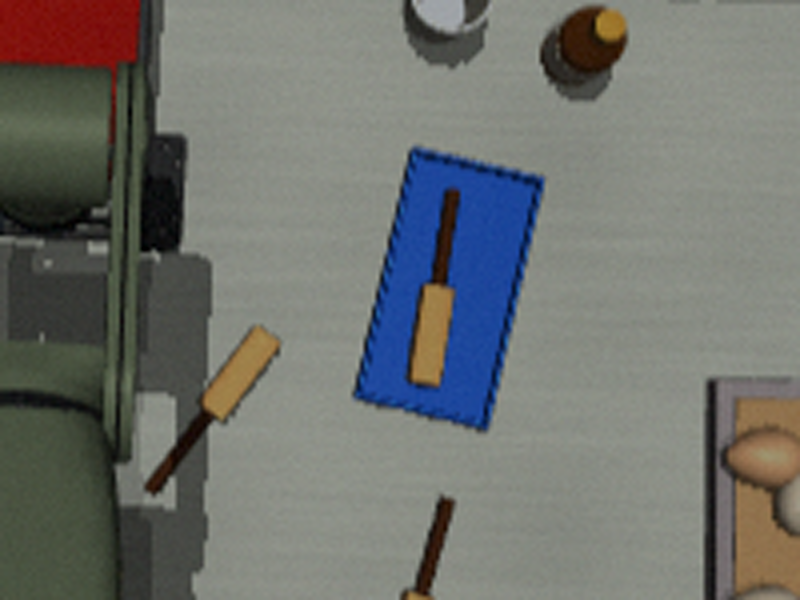

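move_arm(
  moves=[
    [[5, -0.1, 0], 0, 1],
    [[10, -0.1, 0], 0, 1],
    [[13, -0.1, 0], 0, 1],
    [[15.2, -0.1, 0], 0, 1],
    [[15.2, -0.1, 0], 0, 1],
    [[15.2, -0.1, 0], 0, -1],
    [[15.2, -0.1, 0], 0, -1],
    [[15.2, -0.1, 0], 0, -1],
    [[15.2, -0.1, 0], 0, -1],
    [[15.2, -0.1, 0], 0, -1],
    [[15.2, -0.1, 0], 0, -1],
    [[15.2, -0.1, 0], 0, -1],
  ],
  force=40,
)

```text
time_s: 3.72
ee_pos: [463.7, 5.0, 140.3]
ee_rot: [88.4, 90.0, -93.0]
force: [-0.2, -1.6, 0.9]
gripper_width: 35.3
```

move_arm(
  moves=[
    [[0, 0, 0.5], 0, -1],
    [[0, 0, 1.0], 0, -1],
    [[0, 0, 1.5], 0, -1],
    [[0, 0, 2.0], 0, -1],
    [[0, 0, 2.5], 0, -1],
    [[0, 0, 3.0], 0, -1],
    [[0, 0, 3.3], 0, -1],
    [[0, 0, 3.3], 0, -1],
    [[0, 0, 3.3], 0, -1],
  ],
)

```text
time_s: 4.85
ee_pos: [433.1, 5.8, 140.5]
ee_rot: [176.8, 89.6, -4.7]
force: [8.9, -3.9, -8.8]
gripper_width: 35.5
```

move_arm(
  moves=[
    [[0, 0, 0], 0, 1],
    [[0, 0, 0], 0, 1],
    [[0, 0, 0], 0, 1],
    [[0, 0, 0], 0, 1],
    [[-5, 0, 0], 0, 1],
    [[-10, 0, 0], 0, 1],
    [[-15, 0, 0], 0, 1],
    [[-15, 0, 0], 0, 1],
  ],
)

```text
time_s: 5.85
ee_pos: [432.3, 6.0, 294.0]
ee_rot: [-179.1, 89.5, -0.5]
force: [-0.4, 0.1, -0.3]
gripper_width: 91.4
```

```bash
python3 -c "
from h import *
f=viewer.grab_frame('wrist');crop('wrist',100,50,440,250,1.8,'w2',f)
print(proj('wrist',[box(-175,-50,80)]))
f=viewer.grab_frame('top')
plan([387.6,-300.5,232],-7.5+90)
"
```

```text
[[324.38 191.15]]
shift [-0.19 30.75  3.49] turn 0.106 j6 90.7 force [ 0.4  0.3 -0.5] w 91.2 t 6.0 pos [430.22   6.06 290.1 ]
```

View pics/w2.png

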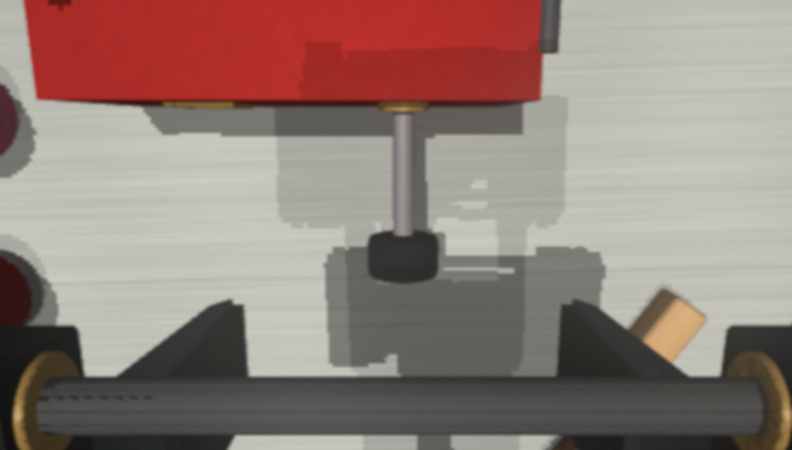

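The knob now sits at wrist pixel (324,192), where "fully out" predicts (324,191). Next is the rod.

move_arm(
  moves=[
    [[-0.2, 30.7, 3.5], 0.106, 1],
    [[-0.2, 30.7, 3.5], 0.106, 1],
    [[-0.2, 30.7, 3.5], 0.106, 1],
    [[-0.2, 30.7, 3.5], 0.106, 1],
    [[-0.2, 30.7, 3.5], 0.106, 1],
    [[-0.2, 30.7, 3.5], 0.106, 1],
    [[-0.2, 30.7, 3.5], 0.106, 1],
    [[-0.2, 30.7, 3.5], 0.106, 1],
    [[-0.2, 30.7, 3.5], 0.106, 1],
  ],
)

```text
time_s: 7.08
ee_pos: [388.2, -298.8, 292.2]
ee_rot: [-47.7, 90.0, 124.9]
force: [-0.2, 0.5, 0.6]
gripper_width: 90.9
```

```bash
python3 -c "
from h import *
plan([387.6,-300.5,100],-7.5+90)
f=viewer.grab_frame('wrist');crop('wrist',0,0,640,400,1.25,'w3',f)
d=np.array([np.cos(np.radians(-7.5)),np.sin(np.radians(-7.5)),0])
o=np.array([387.6,-300.5,0])
print(1.25*proj('wrist',[o-40*d+[0,0,30],o+40*d+[0,0,30],o+120*d+[0,0,23]]))
"
```

```text
shift [13.22  0.18  0.03] turn 0.002 j6 58.5 force [-0.2  0.5  0.6] w 90.9 t 7.1 pos [ 388.19 -298.77  292.2 ]
[[405.95 274.03]
 [406.26 180.5 ]
 [406.53  77.42]]
```

View pics/w3.png

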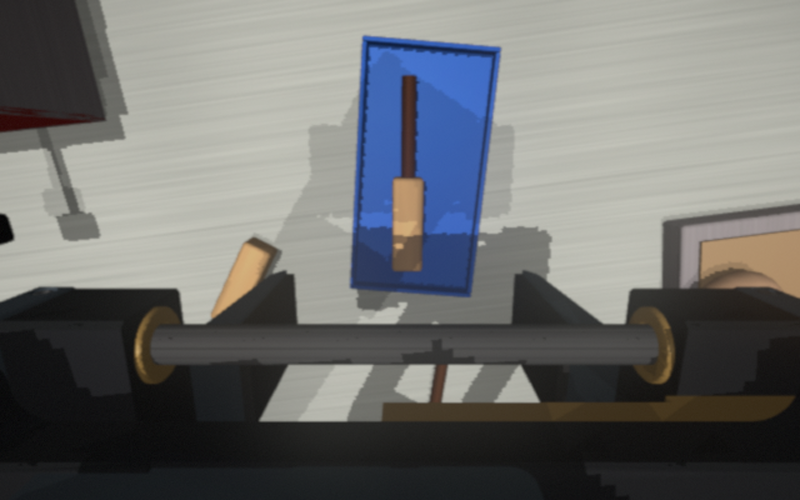

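move_arm(
  moves=[
    [[5, 0.3, 0], 0, -0.08],
    [[10, 0.3, 0], 0, -0.08],
    [[13, 0.3, 0], 0, -0.08],
    [[13, 0.3, 0], 0, -0.08],
    [[13, 0.3, 0], 0, -0.08],
    [[13, 0.3, 0], 0, -0.08],
  ],
)

```text
time_s: 7.88
ee_pos: [388.4, -303.5, 163.9]
ee_rot: [147.2, 89.8, -40.3]
force: [0.3, -0.1, 0.2]
gripper_width: 42.1
```

```bash
python3 -c "
from h import *
plan([387.5,-301.5,25],-7.5+90)"
```

```text
shift [ 7.89 -0.2   0.14] turn -0.000 j6 58.2 force [ 0.3 -0.1  0.2] w 42.1 t 7.9 pos [ 388.39 -303.49  163.89]
```

move_arm(
  moves=[
    [[3, -0.1, 0.1], 0, -0.08],
    [[5.5, -0.1, 0.1], 0, -0.08],
    [[7, -0.1, 0.1], 0, -0.08],
    [[7.9, -0.1, 0.1], 0, -0.08],
    [[7.9, -0.1, 0.1], 0, -0.08],
    [[7.9, -0.1, 0.1], 0, -0.08],
  ],
)

```text
time_s: 8.62
ee_pos: [387.1, -302.3, 84.1]
ee_rot: [146.7, 89.9, -40.9]
force: [-0.4, 1.3, 0.2]
gripper_width: 42.1
```

```bash
python3 -c "
from h import *
plan([387.5,-301.5,25],-7.5+90)
f=viewer.grab_frame('wrist');crop('wrist',120,100,400,300,2,'w4',f)"
```

```text
shift [-0.09 -0.08 -0.03] turn -0.000 j6 58.2 force [-0.4  1.3  0.2] w 42.1 t 8.6 pos [ 387.15 -302.26   84.06]
```

View pics/w4.png

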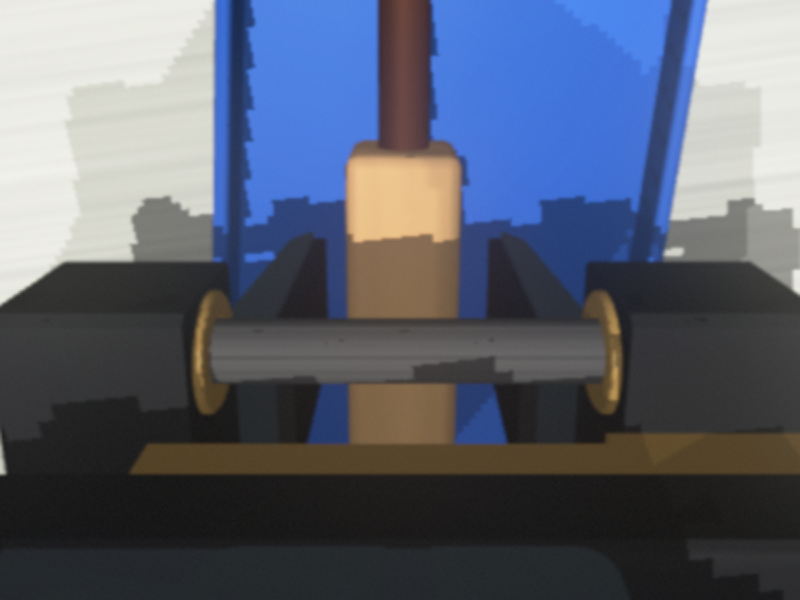

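The jaws straddle the handle well, so I'll close and lift.

move_arm(
  moves=[
    [[0, 0, 0], 0, -1],
    [[0, 0, 0], 0, -1],
    [[0, 0, 0], 0, -1],
    [[0, 0, 0], 0, -1],
    [[0, 0, 0], 0, -1],
    [[0, 0, 0], 0, -1],
    [[-3, 0, 0], 0, -1],
    [[-8, 0, 0], 0, -1],
    [[-14, 0, 0], 0, -1],
    [[-18, 0, 0], 0, -1],
    [[-18, 0, 0], 0, -1],
    [[-18, 0, 0], 0, -1],
  ],
  force=40,
)

```text
time_s: 10.18
ee_pos: [386.0, -301.3, 261.9]
ee_rot: [-29.9, 89.9, 142.5]
force: [-0.3, 1.4, -0.2]
gripper_width: 26.0
```

```bash
python3 -c "
from h import *
f=viewer.grab_frame('wrist');crop('wrist',120,0,400,300,2,'w5',f)
t=box(-285,50,63); plan([t[0],t[1],205],BY+90)"
```

```text
shift [ -0.24 -39.78  11.29] turn -0.106 j6 58.2 force [ 0.2  0.8 -1.7] w 25.5 t 10.2 pos [ 385.92 -301.22  261.42]
```

View pics/w5.png

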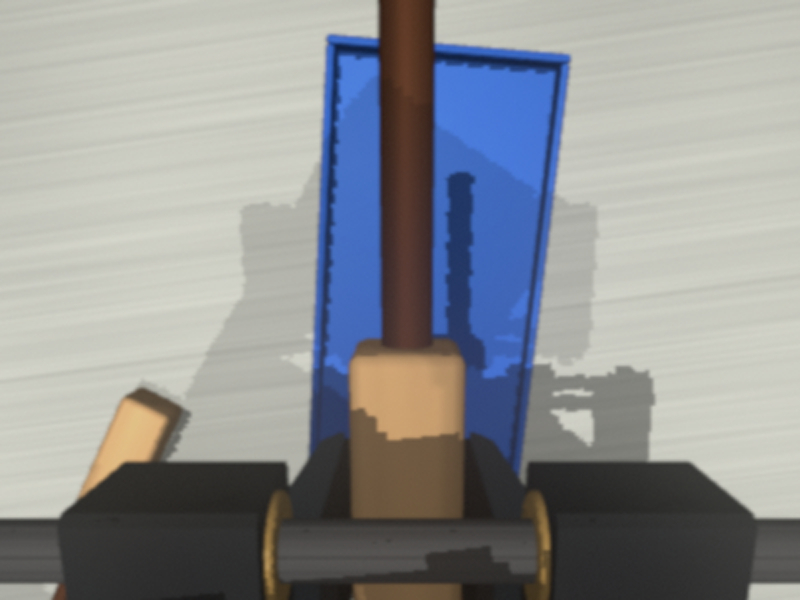

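move_arm(
  moves=[
    [[-0.2, -40.2, 7.3], -0.106, -1],
    [[-0.2, -40.2, 7.3], -0.106, -1],
    [[-0.2, -40.2, 7.3], -0.106, -1],
    [[-0.2, -40.2, 7.3], -0.106, -1],
    [[-0.2, -40.2, 7.3], -0.106, -1],
    [[-0.2, -40.2, 7.3], -0.106, -1],
    [[-0.2, -40.2, 7.3], -0.106, -1],
    [[-0.2, -40.2, 7.3], -0.106, -1],
    [[-0.2, -40.2, 7.3], -0.106, -1],
    [[-0.2, -40.2, 7.3], -0.106, -1],
    [[-0.2, -40.2, 7.3], -0.106, -1],
  ],
)

```text
time_s: 11.6
ee_pos: [367.0, 105.4, 265.1]
ee_rot: [43.6, 90.0, -137.9]
force: [-0.5, 0.4, -0.8]
gripper_width: 25.8
```

```bash
python3 -c "
from h import *
t=box(-245,50,63); plan(t,BY+90)"
```

```text
shift [14.21 -0.15  0.09] turn -0.002 j6 105.9 force [-0.5  0.4 -0.8] w 25.8 t 11.6 pos [366.96 105.36 265.08]
```

move_arm(
  moves=[
    [[5, -0.1, 0.1], 0, -1],
    [[10, -0.1, 0.1], 0, -1],
    [[13, -0.1, 0.1], 0, -1],
    [[14.2, -0.1, 0.1], 0, -1],
    [[14.2, -0.1, 0.1], 0, -1],
    [[14.2, -0.1, 0.1], 0, -1],
    [[14.2, -0.1, 0.1], 0, -1],
  ],
)

```text
time_s: 12.48
ee_pos: [366.6, 107.4, 124.2]
ee_rot: [-165.9, 89.9, 12.6]
force: [0.4, -0.6, -0.5]
gripper_width: 25.6
```

```bash
python3 -c "
from h import *
t=box(-245,50,63); plan(t,BY+90)
p,R,s=tool(); print(R)
f=viewer.grab_frame('wrist');crop('wrist',120,0,400,300,2,'w6',f)
g=np.array([p[0],p[1],55]);d=box(1,0,0)-box(0,0,0)
print((proj('wrist',[g+120*d,box(-100,50,55),box(-100,50,67)])-[120,0])*2)
f=viewer.grab_frame('scene');crop('scene',260,170,120,100,6,'s2',f)"
```

```text
shift [0.12 0.05 0.06] turn 0.000 j6 106.1 force [ 0.4 -0.6 -0.5] w 25.6 t 12.5 pos [366.63 107.4  124.2 ]
[[ 0.   -0.03 -1.  ]
 [ 0.   -1.    0.03]
 [-1.   -0.   -0.  ]]
[[ 408.52  -22.06]
 [ 411.31 -157.22]
 [ 411.79 -192.93]]
```

View pics/w6.png

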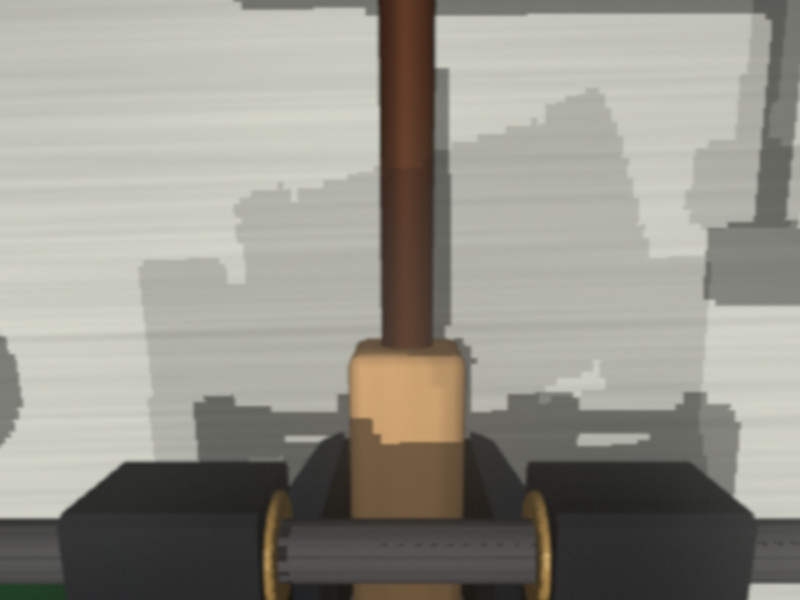

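View pics/s2.png

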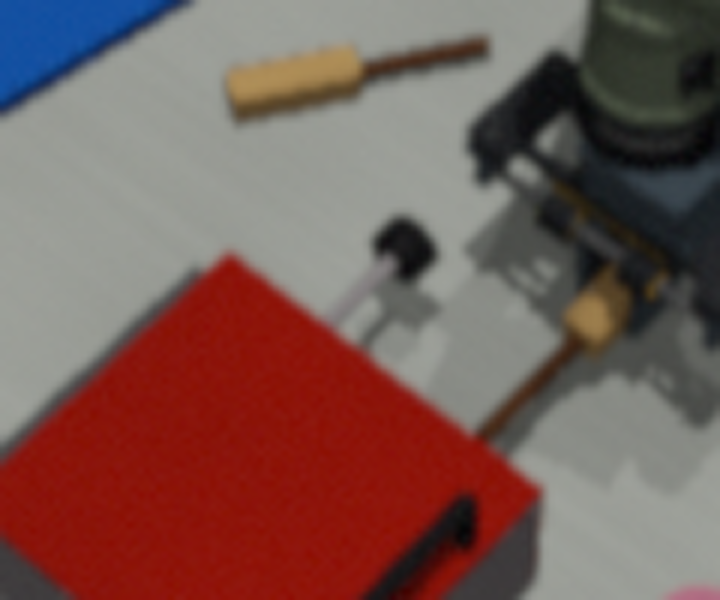

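move_arm(
  moves=[
    [[0.1, 0.05, -1], 0, -1],
    [[0.1, 0.05, -2], 0, -1],
    [[0.1, 0.05, -3], 0, -1],
    [[0.1, 0.05, -3.8], 0, -1],
    [[0.1, 0.05, -3.8], 0, -1],
    [[0.1, 0.05, -3.8], 0, -1],
  ],
)

```text
time_s: 13.32
ee_pos: [403.5, 105.7, 122.1]
ee_rot: [18.3, 89.9, -163.1]
force: [0.5, 0.1, -1.3]
gripper_width: 25.9
```

```bash
python3 -c "
from h import *
t=box(-207,50,63); plan(t,BY+90)"
```

```text
shift [-0.09 -0.02 -0.05] turn 0.000 j6 104.6 force [ 0.5  0.1 -1.3] w 25.9 t 13.3 pos [403.54 105.72 122.06]
```

Inside the hole with no contact force. Pushing on.

move_arm(
  moves=[
    [[-0.05, 0, -0.6], 0, -1],
    [[-0.05, 0, -1.0], 0, -1],
    [[-0.05, 0, -1.4], 0, -1],
    [[-0.05, 0, -1.7], 0, -1],
    [[-0.05, 0, -1.85], 0, -1],
    [[-0.05, 0, -1.85], 0, -1],
    [[-0.05, 0, -1.85], 0, -1],
    [[-0.05, 0, -1.85], 0, -1],
  ],
)

```text
time_s: 14.32
ee_pos: [420.3, 105.2, 122.4]
ee_rot: [8.5, 89.7, -173.0]
force: [-6.2, 0.0, 2.3]
gripper_width: 26.2
```

```bash
python3 -c "
from h import *
t=box(-190,50,63); plan(t,BY+90)
f=viewer.grab_frame('scene');crop('scene',200,130,240,200,3,'s3',f)"
```

```text
shift [-0.06 -0.03 -0.07] turn 0.000 j6 103.9 force [-6.2  0.   2.3] w 26.2 t 14.3 pos [420.3  105.19 122.36]
```

View pics/s3.png

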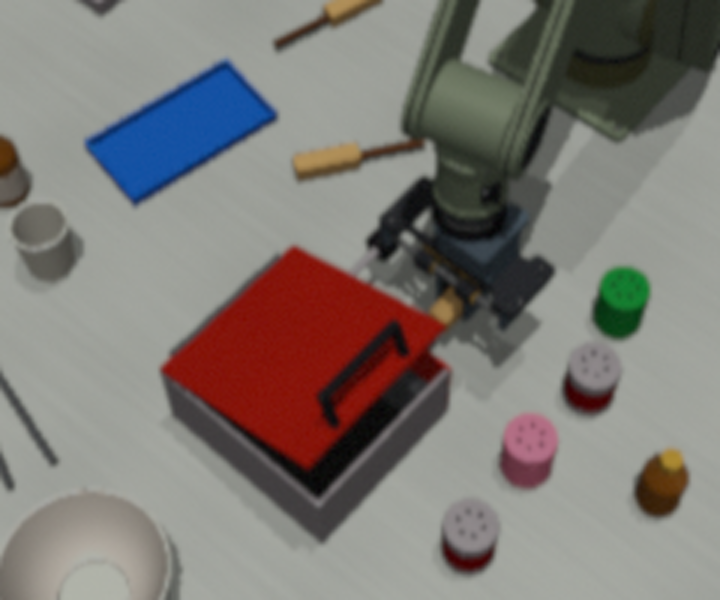

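move_arm(
  moves=[
    [[0, 0, 0], 0, -1],
    [[0, 0, 0], 0, -1],
    [[0, 0, 2], 0, -1],
    [[0, 0, 4], 0, -1],
    [[0, 0, 6], 0, -1],
    [[0, 0, 7], 0, -1],
    [[0, 0, 7], 0, -1],
    [[-5, 0, 7], 0, -1],
    [[-10, 0, 7], 0, -1],
    [[-14, 0, 7], 0, -1],
    [[-14, 0, 7], 0, -1],
    [[-14, 0, 7], 0, -1],
  ],
)

```text
time_s: 15.88
ee_pos: [352.5, 107.0, 262.1]
ee_rot: [29.0, 90.0, -152.4]
force: [-0.5, 0.1, -0.1]
gripper_width: 25.7
```

```bash
python3 -c "
from h import *
f=viewer.grab_frame('scene');crop('scene',200,130,240,200,3,'s4',f)
plan([389,-302,203],-7.5+90)"
```

```text
shift [-0.12 40.78 -4.73] turn 0.106 j6 106.6 force [-0.2  0.6 -1.2] w 25.9 t 15.9 pos [352.08 106.9  261.58]
```

View pics/s4.png

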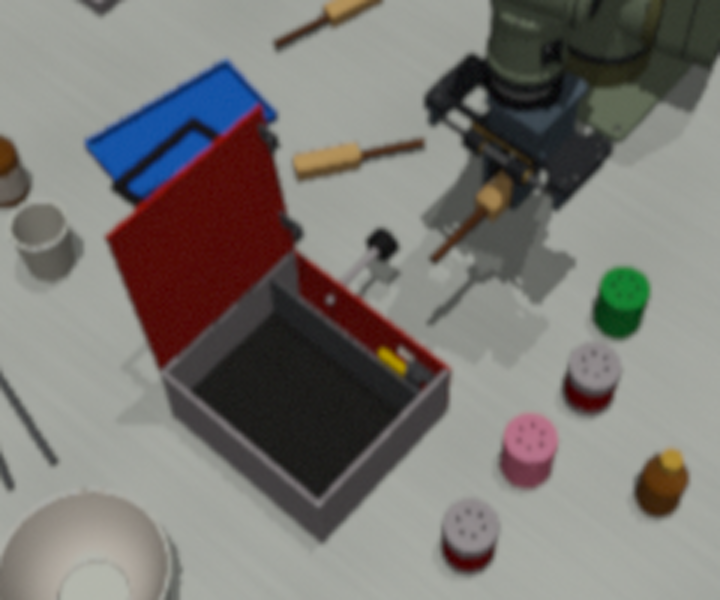

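move_arm(
  moves=[
    [[0, 41.4, 0], 0.106, -1],
    [[0, 41.4, 0], 0.106, -1],
    [[0, 41.4, 0], 0.106, -1],
    [[0, 41.4, 0], 0.106, -1],
    [[0, 41.4, 0], 0.106, -1],
    [[0, 41.4, 0], 0.106, -1],
    [[0, 41.4, 0], 0.106, -1],
    [[0, 41.4, -4.6], 0.188, -1],
    [[0, 41.4, -4.6], 0.188, -1],
    [[0, 41.4, -4.6], 0.188, -1],
    [[0, 41.4, -4.6], 0.188, -1],
    [[0, 41.4, -4.6], 0.188, -1],
  ],
)

```text
time_s: 17.42
ee_pos: [387.4, -307.5, 262.8]
ee_rot: [21.6, 90.0, -170.6]
force: [-0.6, -0.3, -0.2]
gripper_width: 25.9
```

```bash
python3 -c "
from h import *
plan([387.6,-308.1,100],77.7)"
```

```text
shift [10.28  0.05 -0.03] turn 0.002 j6 62.4 force [-0.6 -0.3 -0.2] w 25.9 t 17.4 pos [ 387.45 -307.53  262.79]
```

move_arm(
  moves=[
    [[5, 0, 0], 0, -1],
    [[10, 0, 0], 0, -1],
    [[14, 0, 0], 0, -1],
    [[16.5, 0, 0], 0, -1],
    [[16.5, 0, 0], 0, -1],
    [[16.5, 0, 0], 0, -1],
  ],
)

```text
time_s: 18.18
ee_pos: [388.5, -308.4, 98.9]
ee_rot: [150.4, 89.9, -41.8]
force: [-0.2, 0.2, -0.2]
gripper_width: 25.9
```

```bash
python3 -c "
from h import *
plan([387.6,-308.1,24.6],77.7)
f=viewer.grab_frame('wrist');crop('wrist',120,0,400,300,2,'w7',f)"
```

```text
shift [ 1.43 -0.01  0.1 ] turn 0.002 j6 62.4 force [-0.2  0.2 -0.2] w 25.9 t 18.2 pos [ 388.51 -308.41   98.87]
```

View pics/w7.png

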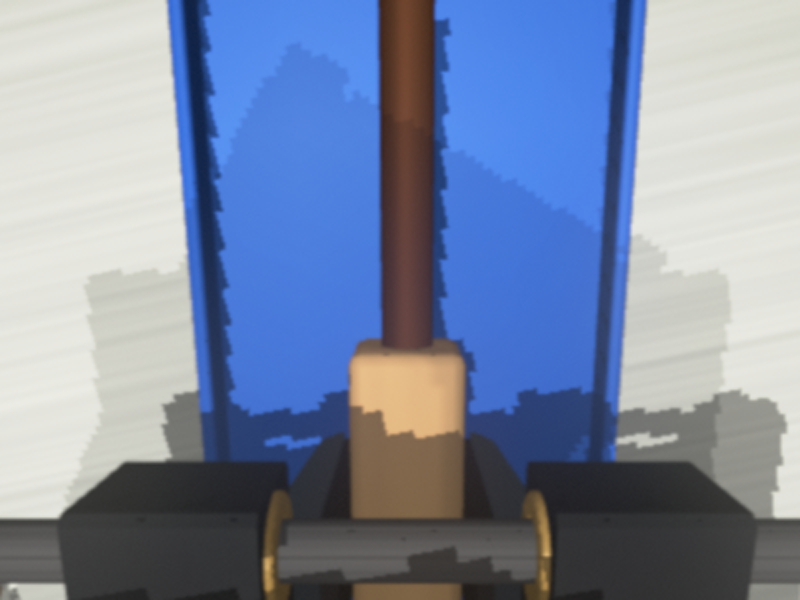

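Rod is centred and parallel to the tray. Lower, open to ~42 mm, and rise.

move_arm(
  moves=[
    [[0.8, 0, 0], 0, -1],
    [[1.4, 0, 0], 0, -1],
    [[1.4, 0, 0], 0, -1],
    [[1.4, 0, 0], 0, -0.08],
    [[1.4, 0, 0], 0, -0.08],
    [[1.4, 0, 0], 0, -0.08],
    [[1.4, 0, 0], 0, -0.08],
    [[-2, 0, 0], 0, -0.08],
    [[-7, 0, 0], 0, -0.08],
    [[-13, 0, 0], 0, 0.4],
    [[-19, 0, 0], 0, 1],
    [[-19, 0, 0], 0, 1],
  ],
)

```text
time_s: 19.73
ee_pos: [389.6, -309.2, 292.8]
ee_rot: [152.5, 89.3, -39.8]
force: [0.1, -0.1, -0.5]
gripper_width: 69.0
```

```bash
python3 -c "
from h import *
f=viewer.grab_frame('wrist');crop('wrist',120,0,400,300,2,'w8',f)
f=viewer.grab_frame('top');crop('top',180,50,300,225,2.66,'t4',f)
plan([401,263,232],0)"
```

```text
shift [ -0.44 -56.06  10.78] turn 1.358 j6 62.5 force [-0.4 -0.6 -1.3] w 76.9 t 19.8 pos [ 387.74 -307.72  287.87]
```

View pics/w8.png

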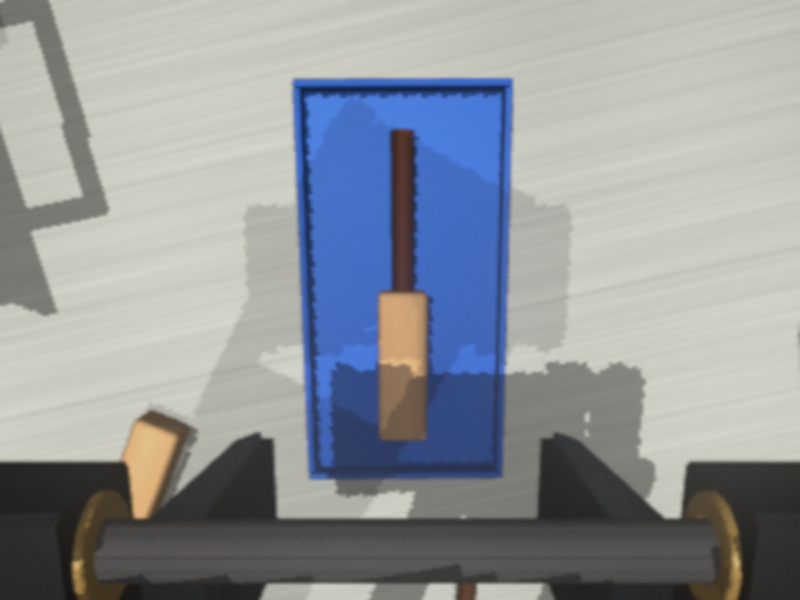

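View pics/t4.png

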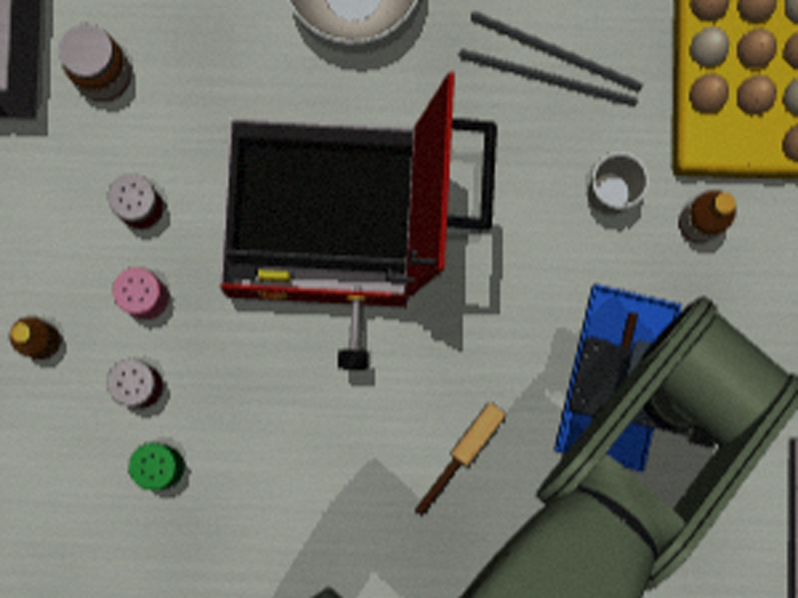

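move_arm(
  moves=[
    [[-0.4, -29, 13], 0, 1],
    [[-0.4, -29, 13], 0, 1],
    [[-0.4, -29, 13], -0.1, 1],
    [[-0.4, -29, 13], -0.3, 1],
    [[-0.4, -29, 13], -0.5, 1],
    [[-0.4, -56, 10.8], -0.7, 1],
    [[-0.4, -56, 10.8], -0.9, 1],
    [[-0.4, -56, 10.8], -1.1, 1],
    [[-0.4, -56, 10.8], -1.3, 1],
    [[-0.4, -56, 10.8], -1.5, 1],
    [[-0.4, -56, 10.8], -1.7, 1],
    [[-0.4, -56, 10.8], -1.784, 1],
    [[-0.4, -56, 10.8], -1.784, 1],
    [[-0.4, -56, 10.8], -1.784, 1],
    [[-0.4, -56, 10.8], -1.784, 1],
    [[-0.4, -56, 10.8], -1.784, 1],
    [[-0.4, -56, 10.8], -1.784, 1],
  ],
)

```text
time_s: 21.95
ee_pos: [400.9, 262.2, 291.8]
ee_rot: [91.5, 90.0, 1.5]
force: [0.4, 0.9, -0.4]
gripper_width: 91.5
```

```bash
python3 -c "
from h import *
plan([401.4,263.5,49],0)
f=viewer.grab_frame('wrist');crop('wrist',0,0,640,400,1.25,'w9',f)
print(proj('wrist',[[401.4,263.5,70],[401.4,263.5,0]])*1.25,tool()[1])"
```

```text
shift [18.28  0.05 -0.13] turn -0.000 j6 31.8 force [ 0.4  0.9 -0.4] w 91.5 t 21.9 pos [400.9  262.19 291.8 ]
[[404.17 236.66]
 [404.11 220.53]] [[ 0.  1. -0.]
 [ 0. -0. -1.]
 [-1.  0. -0.]]
```

View pics/w9.png

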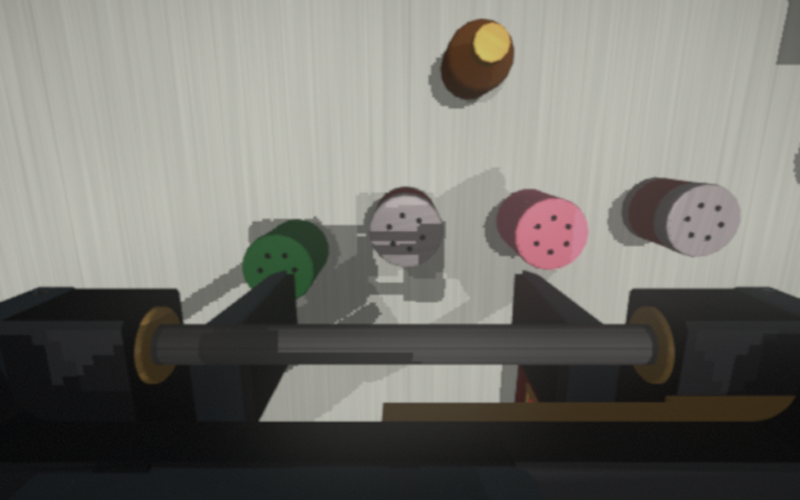

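move_arm(
  moves=[
    [[6, 0.1, -0.35], 0.17, 0.8],
    [[9, 0.1, -0.35], 0.35, 0.8],
    [[9, 0.1, -0.35], 0.52, 0.8],
    [[9, 0.1, -0.35], 0.52, 0.8],
    [[9, 0.1, -0.35], 0.52, 0.8],
  ],
)

```text
time_s: 22.62
ee_pos: [402.2, 265.9, 202.2]
ee_rot: [147.1, 89.9, 27.4]
force: [-0.5, 0.6, -0.6]
gripper_width: 82.0
```

```bash
python3 -c "
from h import *
plan([401.6,265.7,49],-30)
f=viewer.grab_frame('wrist');crop('wrist',0,0,640,400,1.25,'w10',f)
print(proj('wrist',[[401.4,265.5,70],[401.4,265.5,0]])*1.25)"
```

```text
shift [ 9.32 -0.05  0.06] turn 0.006 j6 61.8 force [-0.5  0.6 -0.6] w 82.0 t 22.6 pos [402.2  265.91 202.19]
[[402.82 274.78]
 [402.95 245.63]]
```

View pics/w10.png

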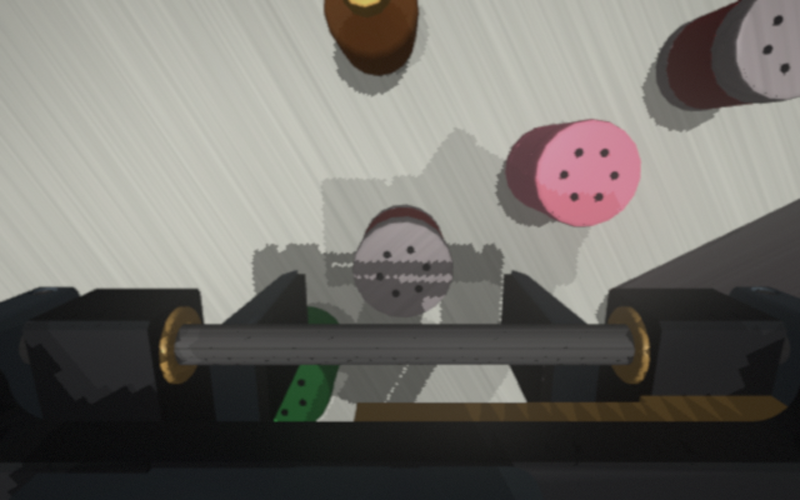

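move_arm(
  moves=[
    [[4, 0, -0.2], 0, 0.8],
    [[7, 0, -0.2], 0, 0.8],
    [[9.3, 0, -0.2], 0, 0.8],
    [[9.3, 0, -0.2], 0, 0.8],
    [[9.3, 0, -0.2], 0, 0.8],
    [[9.3, 0, -0.2], 0, -1],
    [[9.3, 0, -0.2], 0, -1],
    [[9.3, 0, -0.2], 0, -1],
    [[9.3, 0, -0.2], 0, -1],
    [[9.3, 0, -0.2], 0, -1],
    [[6, 0, -0.2], 0, -1],
    [[0, 0, -0.2], 0, -1],
    [[-6, 0, -0.2], 0, -1],
    [[-8, 0, -0.2], 0, -1],
    [[-8, 0, -0.2], 0, -1],
  ],
  force=30,
)

```text
time_s: 24.55
ee_pos: [403.3, 267.7, 282.8]
ee_rot: [149.7, 89.8, 29.9]
force: [-0.2, -0.7, -2.1]
gripper_width: 55.3
```

```bash
python3 -c "
from h import *
t=box(20,-22,240);print(t)
plan(t,BY)
f=viewer.grab_frame('wrist');crop('wrist',0,0,640,400,1.25,'w11',f)"
```

```text
[629.14  28.2  240.  ]
shift [-1.7  31.5   9.56] turn -0.495 j6 62.0 force [-0.2 -0.7 -2.1] w 55.3 t 24.6 pos [403.27 267.72 282.76]
```

View pics/w11.png

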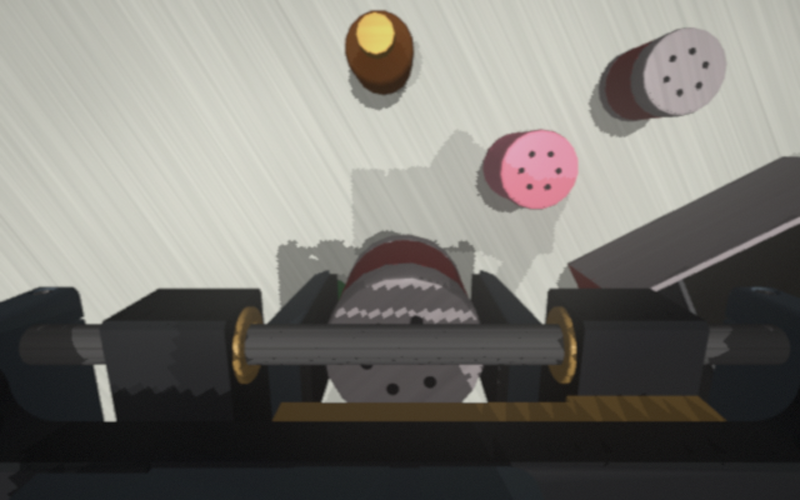

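move_arm(
  moves=[
    [[-1.7, 31.5, 9.5], -0.15, -1],
    [[-1.7, 31.5, 9.5], -0.3, -1],
    [[-1.7, 31.5, 9.5], -0.495, -1],
    [[-1.7, 31.5, 9.5], -0.495, -1],
    [[-1.7, 31.5, 9.5], -0.495, -1],
    [[-1.7, 31.5, 9.5], -0.495, -1],
    [[-1.7, 31.5, 9.5], -0.495, -1],
    [[-1.7, 31.5, 9.5], -0.495, -1],
    [[-1.7, 31.5, 9.5], -0.495, -1],
  ],
)

```text
time_s: 25.72
ee_pos: [628.0, 30.0, 298.8]
ee_rot: [-107.4, 90.0, 161.3]
force: [0.1, 0.8, -1.1]
gripper_width: 55.4
```

```bash
python3 -c "
from h import *
t=box(20,-22,77);print(t)
plan(t,BY)"
```

```text
[629.14  28.2   77.  ]
shift [16.18  0.13  0.18] turn 0.002 j6 3.0 force [ 0.1  0.8 -1.1] w 55.4 t 25.7 pos [628.02  30.01 298.76]
```

move_arm(
  moves=[
    [[5, 0.1, 0.2], 0, -1],
    [[9, 0.1, 0.2], 0, -1],
    [[13, 0.1, 0.2], 0, -1],
    [[15.5, 0.1, 0.2], 0, -1],
    [[16.2, 0.1, 0.2], 0, -1],
    [[16.2, 0.1, 0.2], 0, -1],
    [[16.2, 0.1, 0.2], 0, -1],
  ],
)

```text
time_s: 26.6
ee_pos: [630.7, 26.8, 138.3]
ee_rot: [91.3, 89.8, -0.1]
force: [-0.7, -0.3, -1.6]
gripper_width: 55.6
```

move_arm(
  moves=[
    [[0.2, 0, 0], 0, -1],
    [[0.3, 0, 0], 0, -1],
    [[0.3, 0, 0], 0, -1],
    [[0.3, 0, 0], 0, 0.7],
    [[0.3, 0, 0], 0, 0.7],
    [[0.3, 0, 0], 0, 0.7],
    [[0.3, 0, 0], 0, 0.7],
    [[-4, 0, 0], 0, 0.7],
    [[-9, 0, 0], 0, 1],
    [[-14, 0, 0], 0, 1],
    [[-14, 0, 0], 0, 1],
    [[-14, 0, 0], 0, 1],
  ],
)

```text
time_s: 28.1
ee_pos: [629.5, 26.5, 275.9]
ee_rot: [-82.8, 89.9, -174.3]
force: [-0.3, -0.3, -0.6]
gripper_width: 91.4
```

```bash
python3 -c "
from h import *
C=cal('wrist');f=viewer.grab_frame('wrist');crop('wrist',0,0,640,400,1.25,'w12',f)
f=viewer.grab_frame('top');crop('top',180,50,200,150,4,'t5',f)
plan([621,272,225],0)"
```

```text
shift [ -1.02  -1.44 -24.52] turn -0.025 j6 2.8 force [-0.6 -0.   0.4] w 91.2 t 28.2 pos [629.23  26.48 274.78]
```

View pics/w12.png

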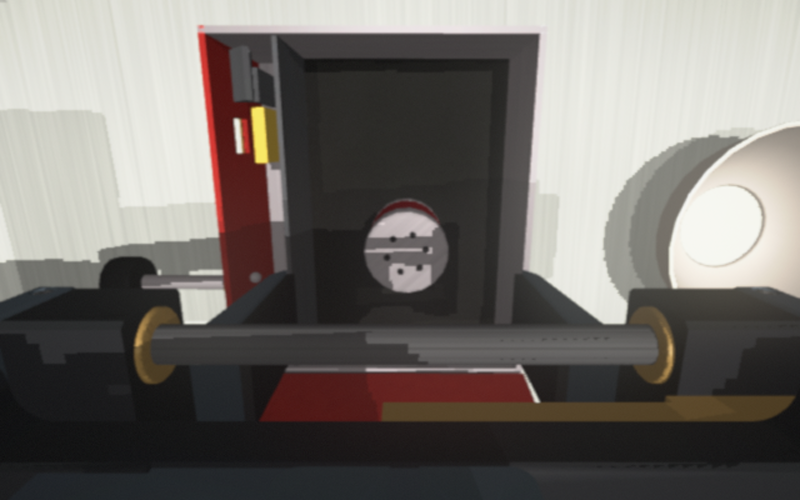

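View pics/t5.png

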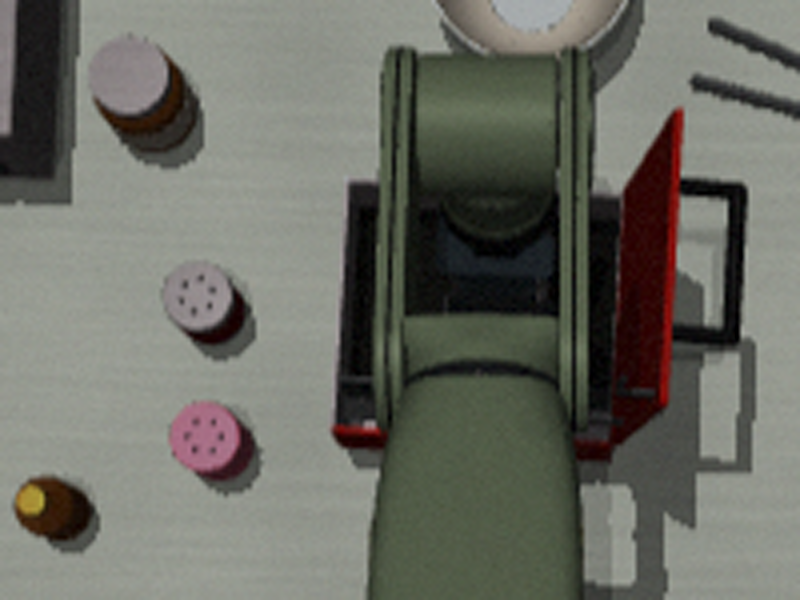

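move_arm(
  moves=[
    [[-1, -1.4, -24.7], -0.025, 1],
    [[-1, -1.4, -24.7], -0.025, 1],
    [[-1, -1.4, -24.7], -0.025, 1],
    [[-1, -1.4, -24.7], -0.025, 1],
    [[-1, -1.4, -24.7], -0.025, 1],
    [[-1, -1.4, -24.7], -0.025, 1],
    [[-1, -1.4, -24.7], -0.025, 1],
  ],
)

```text
time_s: 29.08
ee_pos: [622.3, 272.3, 286.0]
ee_rot: [-50.9, 89.9, -141.0]
force: [0.5, 0.5, -0.4]
gripper_width: 91.3
```

```bash
python3 -c "
from h import *
plan([621,274,49],0)
print(proj('wrist',[[621,274,70]])*1.25)
f=viewer.grab_frame('wrist');crop('wrist',0,0,640,400,1.25,'w13',f)"
```

```text
shift [17.7  -0.11 -0.19] turn -0.002 j6 22.8 force [ 0.5  0.5 -0.4] w 91.3 t 29.1 pos [622.28 272.3  286.03]
[[402.21 237.46]]
```

View pics/w13.png

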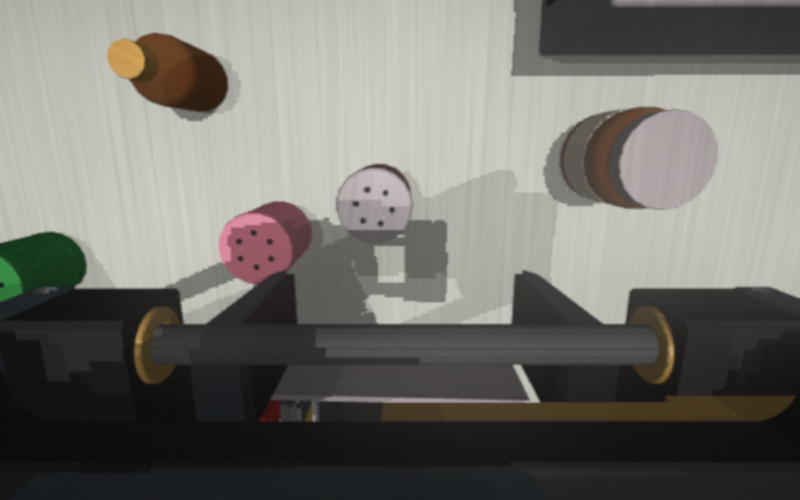

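```bash
python3 -c "
from h import *
for p,z in(((375,204),70),((258,243),70),((667,160),100),((126,58),100)): print(unproj('wrist',(p[0]/1.25,p[1]/1.25),z))
f=viewer.grab_frame('top');crop('top',180,50,200,150,4,'t6',f)"
```

```text
[601.6  298.69  70.  ]
[514.6  269.89  70.  ]
[789.92 330.6  100.  ]
[455.2  391.22 100.  ]
```

View pics/t6.png

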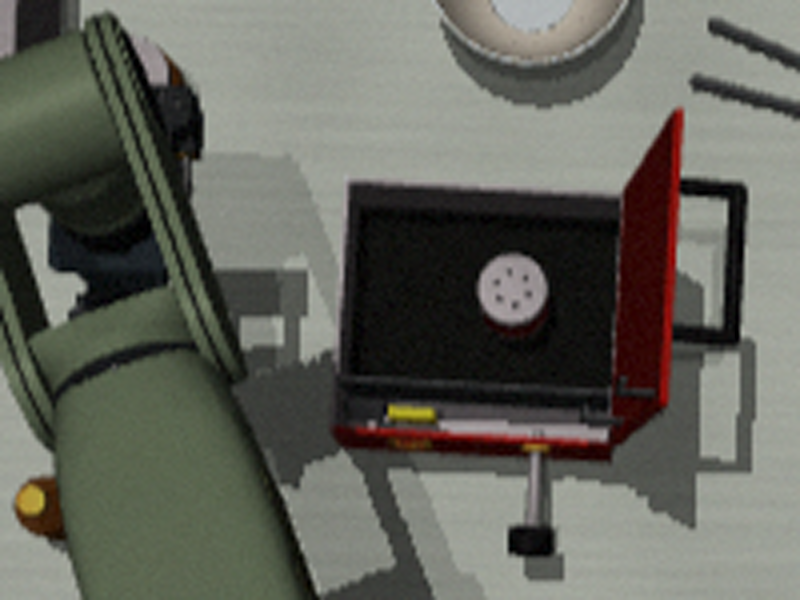

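move_arm(
  moves=[
    [[4, -2.1, -2.6], 0.17, 0.8],
    [[8.5, -2.1, -2.6], 0.35, 0.8],
    [[8.5, -2.1, -2.6], 0.52, 0.8],
    [[8.5, -2.1, -2.6], 0.52, 0.8],
    [[8.5, -2.1, -2.6], 0.52, 0.8],
    [[8.5, -2.1, -2.6], 0.52, 0.8],
  ],
)

```text
time_s: 29.92
ee_pos: [601.6, 299.6, 202.6]
ee_rot: [141.3, 89.9, 21.6]
force: [0.5, -0.2, -0.1]
gripper_width: 81.8
```

```bash
python3 -c "
from h import *
plan([601.6,298.7,49],-30)
print(proj('wrist',[[601.6,298.7,70]])*1.25)
f=viewer.grab_frame('wrist');crop('wrist',0,0,640,400,1.25,'w14',f)"
```

```text
shift [9.36 0.03 0.09] turn 0.004 j6 55.2 force [ 0.5 -0.2 -0.1] w 81.8 t 29.9 pos [601.6  299.55 202.58]
[[404.43 274.67]]
```

View pics/w14.png

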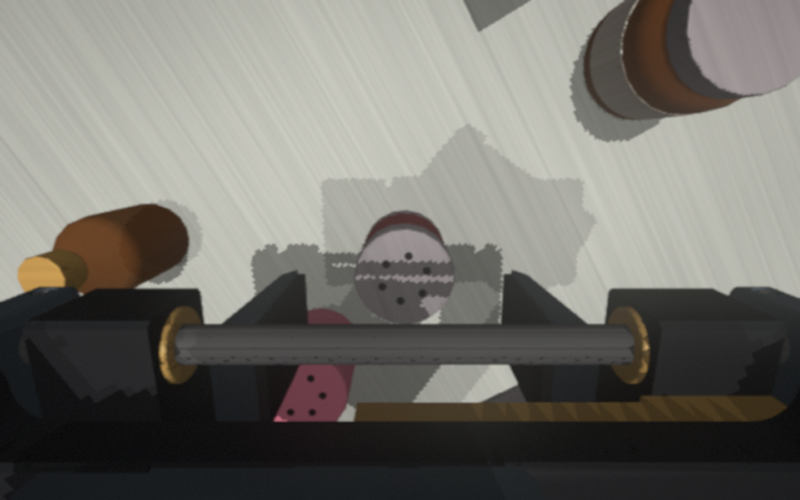

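move_arm(
  moves=[
    [[4, 0, 0], 0, 0.8],
    [[7, 0, 0], 0, 0.8],
    [[9.3, 0, 0], 0, 0.8],
    [[9.3, 0, 0], 0, 0.8],
    [[9.3, 0, 0], 0, 0.8],
    [[9.3, 0, 0], 0, -1],
    [[9.3, 0, 0], 0, -1],
    [[9.3, 0, 0], 0, -1],
    [[9.3, 0, 0], 0, -1],
    [[9.3, 0, 0], 0, -1],
    [[6, 0, 0], 0, -1],
    [[0, 0, 0], 0, -1],
    [[-6, 0, 0], 0, -1],
    [[-9, 0, 0], 0, -1],
    [[-9, 0, 0], 0, -1],
  ],
  force=30,
)

```text
time_s: 31.85
ee_pos: [601.8, 300.1, 293.9]
ee_rot: [145.0, 89.7, 25.2]
force: [-0.5, -0.8, -2.2]
gripper_width: 55.7
```

```bash
python3 -c "
from h import *
t=box(20,56,240);print(t)
plan(t,BY)"
```

```text
[631.11 106.18 240.  ]
shift [-0.63 12.18 15.37] turn -0.495 j6 55.3 force [-0.5 -0.8 -2.2] w 55.7 t 31.9 pos [601.8  300.13 293.94]
```

move_arm(
  moves=[
    [[0, 12.2, 15.4], -0.15, -1],
    [[0, 12.2, 15.4], -0.3, -1],
    [[0, 12.2, 15.4], -0.495, -1],
    [[0, 12.2, 15.4], -0.495, -1],
    [[0, 12.2, 15.4], -0.495, -1],
    [[0, 12.2, 15.4], -0.495, -1],
    [[0, 12.2, 15.4], -0.495, -1],
  ],
)

```text
time_s: 32.72
ee_pos: [630.3, 107.1, 291.3]
ee_rot: [-102.4, 90.0, 166.3]
force: [-0.5, -0.6, -2.6]
gripper_width: 55.8
```

```bash
python3 -c "
from h import *
t=box(20,56,77);plan(t,BY)
f=viewer.grab_frame('wrist');crop('wrist',0,0,640,400,1.25,'w15',f)"
```

```text
shift [15.43  0.09  0.09] turn 0.002 j6 9.9 force [-0.5 -0.6 -2.6] w 55.8 t 32.7 pos [630.31 107.08 291.3 ]
```

View pics/w15.png

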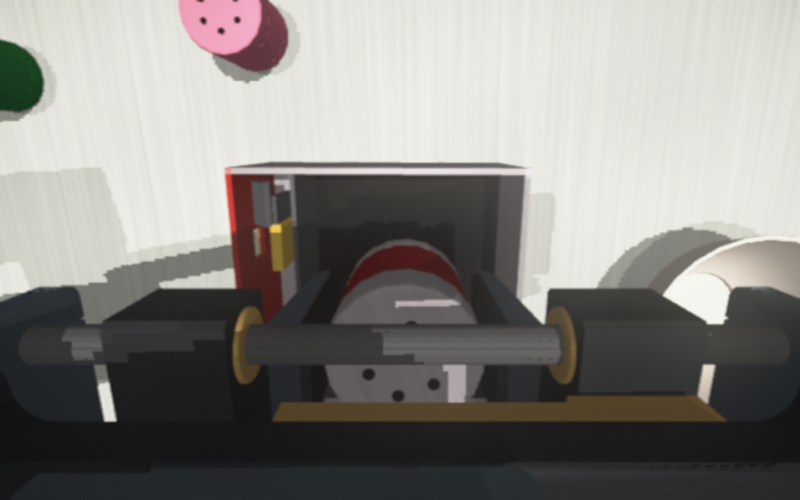

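move_arm(
  moves=[
    [[5, 0.1, 0.1], 0, -1],
    [[9, 0.1, 0.1], 0, -1],
    [[13, 0.1, 0.1], 0, -1],
    [[15, 0.1, 0.1], 0, -1],
    [[15.5, 0.1, 0.1], 0, -1],
    [[15.5, 0.1, 0.1], 0, -1],
    [[15.5, 0.1, 0.1], 0, -1],
  ],
)

```text
time_s: 33.65
ee_pos: [632.4, 104.8, 138.1]
ee_rot: [97.9, 89.8, 6.5]
force: [0.1, 0.3, -1.1]
gripper_width: 55.8
```

move_arm(
  moves=[
    [[0.2, 0, 0], 0, -1],
    [[0.3, 0, 0], 0, -1],
    [[0.3, 0, 0], 0, -1],
    [[0.3, 0, 0], 0, 0.7],
    [[0.3, 0, 0], 0, 0.7],
    [[0.3, 0, 0], 0, 0.7],
    [[0.3, 0, 0], 0, 0.7],
    [[-4, 0, 0], 0, 0.7],
    [[-9, 0, 0], 0, 1],
    [[-15, 0, 0], 0, 1],
    [[-21, 0, 0], 0, 1],
    [[-25, 0, 0], 0, 1],
    [[-25, 0, 0], 0, 1],
    [[-25, 0, 0], 0, 1],
  ],
)

```text
time_s: 35.4
ee_pos: [631.1, 104.4, 385.5]
ee_rot: [-77.6, 89.9, -169.1]
force: [0.5, -0.7, -0.8]
gripper_width: 91.2
```

```bash
python3 -c "
from h import *
f=viewer.grab_frame('scene');crop('scene',160,130,280,210,2.8,'s5',f)
f=viewer.grab_frame('top');crop('top',180,50,200,150,4,'t7',f)
th=1.70
y=-110+210*np.cos(th)-45*np.sin(th);z=104+210*np.sin(th)+45*np.cos(th);h=box(0,y,z);print('handle',h)
C=cal('top');print([(proj('top',box(x,y,z),C)[0]-[180,50])*4 for x in(-50,50)])
plan([h[0],h[1],h[2]+60],BY+90)"
```

```text
handle [ 605.1  -130.92  306.45]
[array([729.56, 336.53]), array([736.47, 190.27])]
shift [-4.16 -2.03 23.6 ] turn -1.571 j6 9.8 force [0.2 0.2 0.9] w 90.9 t 35.5 pos [631.09 104.43 384.62]
```

View pics/s5.png

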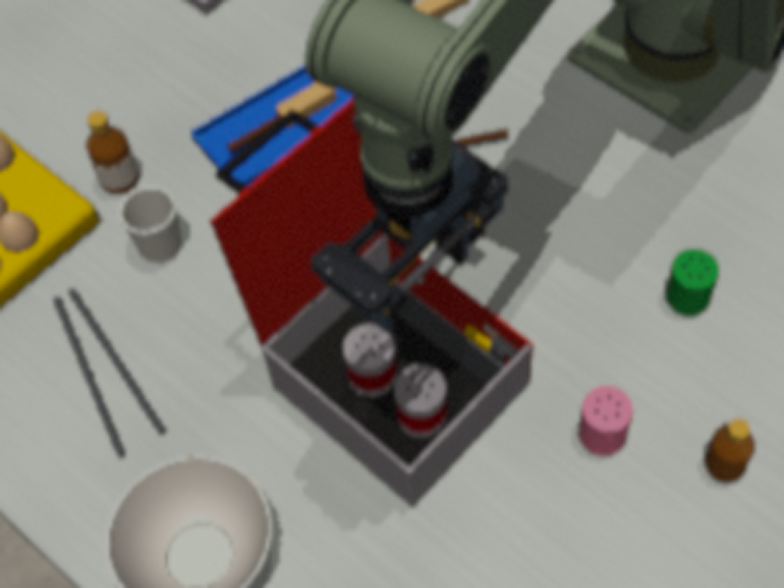

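View pics/t7.png

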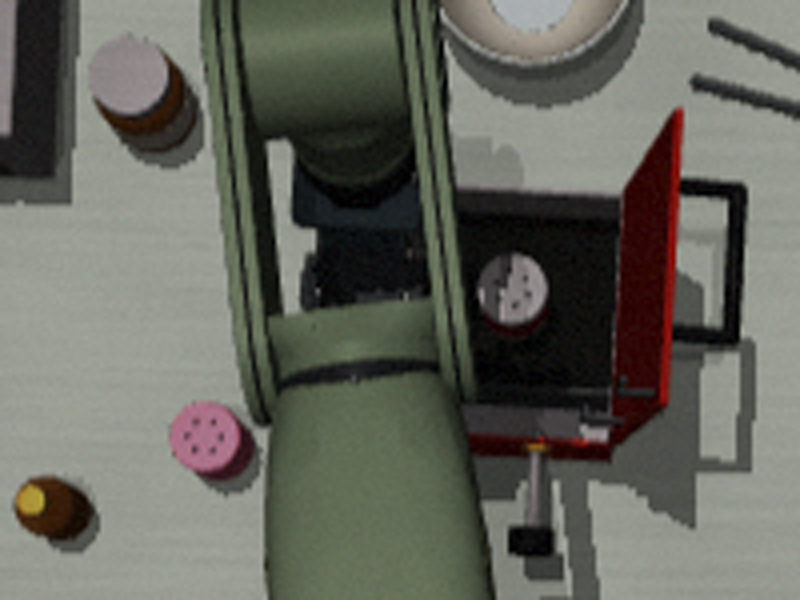

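move_arm(
  moves=[
    [[-6, 0, 0], 0, 1],
    [[-6, 0, 0], 0.15, -0.25],
    [[-6, -2, 6], 0.3, -0.25],
    [[-6, -2, 12], 0.45, -0.25],
    [[-6, -2, 18], 0.6, -0.25],
    [[-6, -2, 23.6], 0.8, -0.25],
    [[-6, -2, 23.6], 1.0, -0.25],
    [[-6, -2, 23.6], 1.2, -0.25],
    [[-6, -2, 23.6], 1.4, -0.25],
    [[-6, -2, 23.6], 1.571, -0.25],
    [[-6, -2, 23.6], 1.571, -0.25],
    [[-6, -2, 23.6], 1.571, -0.25],
    [[-6, -2, 23.6], 1.571, -0.25],
  ],
)

```text
time_s: 37.12
ee_pos: [605.6, -130.9, 446.4]
ee_rot: [-5.6, 90.0, 173.1]
force: [0.4, -0.9, 0.4]
gripper_width: 34.2
```

```bash
cat >> h.py <<'E'
def hand(th,x=0):
    y=-110+210*np.cos(th)-45*np.sin(th);z=104+210*np.sin(th)+45*np.cos(th);return box(x,y,z)
E
python3 -c "
from h import *
plan(hand(1.70),BY+90)
f=viewer.grab_frame('wrist');crop('wrist',0,0,640,400,1.25,'w16',f)
print(1.25*proj('wrist',[hand(1.7,-50),hand(1.7,50)]))
print(tool()[1])"
```

```text
shift [8.   0.01 0.05] turn 0.002 j6 78.1 force [ 0.4 -0.9  0.4] w 34.2 t 37.1 pos [ 605.63 -130.89  446.41]
[[404.38 350.55]
 [404.76 180.33]]
[[-0.   -0.02 -1.  ]
 [-0.   -1.    0.02]
 [-1.    0.    0.  ]]
```

View pics/w16.png

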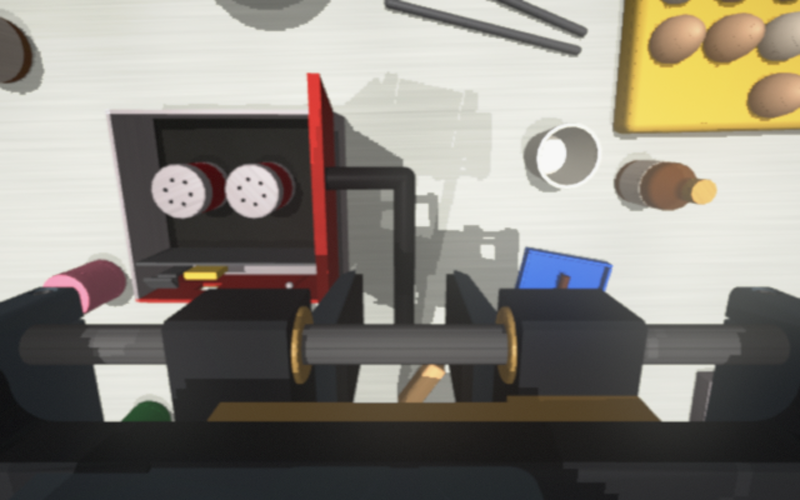

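move_arm(
  moves=[
    [[3, 0, 0], 0, -0.25],
    [[6, 0, 0], 0, -0.25],
    [[7.8, 0, 0], 0, -0.25],
    [[7.8, 0, 0], 0, -0.25],
    [[7.8, 0, 0], 0, -1],
    [[7.8, 0, 0], 0, -1],
    [[7.8, 0, 0], 0, -1],
    [[7.8, 0, 0], 0, -1],
    [[7.8, 0, 0], 0, -1],
  ],
  force=20,
)

```text
time_s: 38.3
ee_pos: [605.9, -130.9, 369.7]
ee_rot: [167.8, 89.9, -13.6]
force: [0.2, -0.2, 3.6]
gripper_width: 11.7
```

```bash
python3 -c "
from h import *
plan(hand(1.70),BY+90)
p,R,s=tool()
for d in np.arange(0,1.75,.1): print('%.2f'%(1.7-d), (R.T@(hand(1.7-d)-hand(1.7))/10).round(2))"
```

```text
shift [ 0.33 -0.    0.08] turn 0.000 j6 78.2 force [ 0.2 -0.2  3.6] w 11.7 t 38.3 pos [ 605.89 -130.94  369.73]
1.70 [0. 0. 0.]
1.60 [-0.62 -2.06 -0.  ]
1.50 [-1.02 -4.16 -0.  ]
1.40 [-1.22 -6.3  -0.  ]
1.30 [-1.2  -8.45 -0.  ]
1.20 [ -0.96 -10.58  -0.  ]
1.10 [ -0.52 -12.68  -0.  ]
1.00 [  0.14 -14.73  -0.  ]
0.90 [  0.99 -16.7   -0.  ]
0.80 [  2.04 -18.57   0.  ]
0.70 [  3.27 -20.33   0.  ]
0.60 [  4.66 -21.96   0.01]
0.50 [  6.22 -23.44   0.01]
0.40 [  7.91 -24.76   0.01]
0.30 [  9.73 -25.9    0.02]
0.20 [ 11.65 -26.86   0.02]
0.10 [ 13.66 -27.62   0.02]
-0.00 [ 15.73 -28.18   0.03]
```

move_arm(
  moves=[
    [[-0.6, -2.1, 0], 0, -1],
    [[-1.0, -4.2, 0], 0, -1],
    [[-1.2, -6.3, 0], 0, -1],
    [[-1.2, -8.4, 0], 0, -1],
    [[-1.0, -10.6, 0], 0, -1],
    [[-0.5, -12.7, 0], 0, -1],
    [[0.1, -14.7, 0], 0, -1],
    [[1.0, -16.7, 0], 0, -1],
    [[1.0, -16.7, 0], 0, -1],
  ],
)

```text
time_s: 39.42
ee_pos: [610.1, 38.7, 357.4]
ee_rot: [-74.1, 89.9, 104.5]
force: [4.7, -1.0, 1.6]
gripper_width: 11.6
```

```bash
python3 -c "
from h import *
p,R,s=tool();print(s['force'],s['torque'],s['gripper_width'])
print(R.T@(hand(.9)+[0,0,63]-p))
f=viewer.grab_frame('scene');crop('scene',160,100,280,210,2.8,'s6',f)
for d in np.arange(0,1.0,.1): print('%.2f'%(.9-d), (R.T@(hand(.9-d)-hand(.9))/10).round(2))"
```

```text
[ 4.67 -1.02  1.58] [-0.22 -0.72 -0.06] 11.645117805794518
[-2.04  2.7   0.68]
0.90 [0. 0. 0.]
0.80 [ 1.05 -1.87 -0.  ]
0.70 [ 2.28 -3.63 -0.01]
0.60 [ 3.69 -5.25 -0.01]
0.50 [ 5.24 -6.73 -0.02]
0.40 [ 6.94 -8.05 -0.02]
0.30 [ 8.76 -9.19 -0.02]
0.20 [ 10.69 -10.14  -0.03]
0.10 [ 12.69 -10.89  -0.03]
0.00 [ 14.77 -11.44  -0.03]
```

View pics/s6.png

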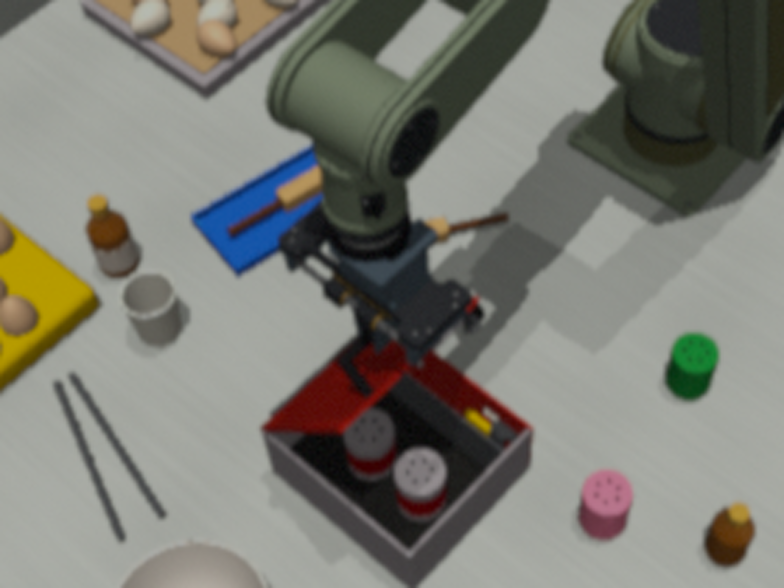

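move_arm(
  moves=[
    [[1.0, -1.9, 0], 0, -1],
    [[2.2, -3.6, 0], 0, -1],
    [[3.6, -5.2, 0], 0, -1],
    [[5.2, -6.7, 0], 0, -1],
    [[6.9, -8.0, 0], 0, -1],
    [[8.7, -9.1, 0], 0, -1],
    [[10.6, -10.0, 0], 0, -1],
    [[11.6, -10.4, 0], 0, -1],
    [[11.6, -10.4, 0], 0, -1],
  ],
)

```text
time_s: 40.6
ee_pos: [612.4, 141.3, 241.3]
ee_rot: [-60.8, 89.9, 117.7]
force: [4.1, 1.9, 1.4]
gripper_width: 11.5
```

```bash
python3 -c "
from h import *
p,R,s=tool();print(s['force'],s['torque'],s['gripper_width'])
print(p,'to shut',R.T@(hand(0)+[0,0,63]-p)/10)
f=viewer.grab_frame('scene');crop('scene',160,100,280,210,2.8,'s7',f)"
```

```text
[4.05 1.94 1.41] [ 0.24 -0.64 -0.04] 11.50177590284527
[612.42 141.33 241.33] to shut [ 2.93 -0.93  0.04]
```

View pics/s7.png

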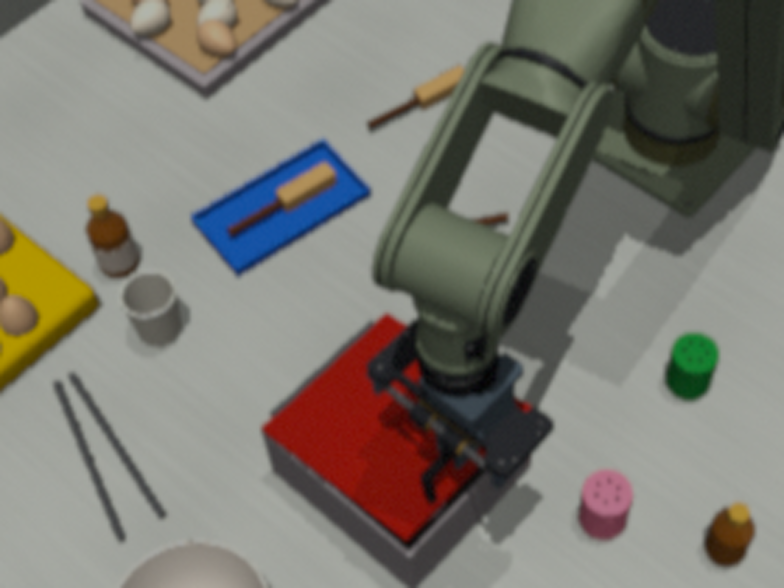

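move_arm(
  moves=[
    [[0, 0, 0], 0, -1],
    [[0.7, -0.25, 0], 0, -1],
    [[1.4, -0.5, 0], 0, -1],
    [[2.1, -0.7, 0], 0, -1],
    [[2.6, -0.8, 0], 0, -1],
    [[2.9, -0.9, 0], 0, -1],
    [[2.9, -0.9, 0], 0, -1],
  ],
  force=40,
)

```text
time_s: 41.52
ee_pos: [612.5, 149.2, 215.9]
ee_rot: [-159.5, 89.9, 19.1]
force: [1.6, 3.4, 5.8]
gripper_width: 11.2
```

move_arm(
  moves=[
    [[0.3, -0.05, 0], 0, -1],
    [[0.5, -0.05, 0], 0, -1],
    [[0.7, -0.05, 0], 0, -1],
    [[0.8, -0.05, 0], 0, -1],
    [[0.8, -0.05, 0], 0, -1],
  ],
)

```text
time_s: 42.15
ee_pos: [612.7, 151.0, 207.4]
ee_rot: [-117.2, 89.8, 61.3]
force: [0.4, 6.7, 11.5]
gripper_width: 11.4
```

move_arm(
  moves=[
    [[0.3, 0, 0], 0, -1],
    [[0.5, 0, 0], 0, -1],
    [[0.5, 0, 0], 0, -1],
  ],
)

```text
time_s: 42.52
ee_pos: [612.7, 151.2, 205.5]
ee_rot: [-131.3, 89.7, 47.2]
force: [-4.8, 5.4, 24.8]
gripper_width: 10.8
```

```bash
python3 -c "
from h import *
p,R,s=tool();print(p,s['force'],s['gripper_width'])
f=viewer.grab_frame('scene');crop('scene',240,190,130,110,6,'s8',f)
f=viewer.grab_frame('wrist');crop('wrist',0,0,640,400,1.25,'w17',f)"
```

```text
[612.67 151.21 205.54] [-4.83  5.45 24.82] 10.804872572816445
```

View pics/s8.png

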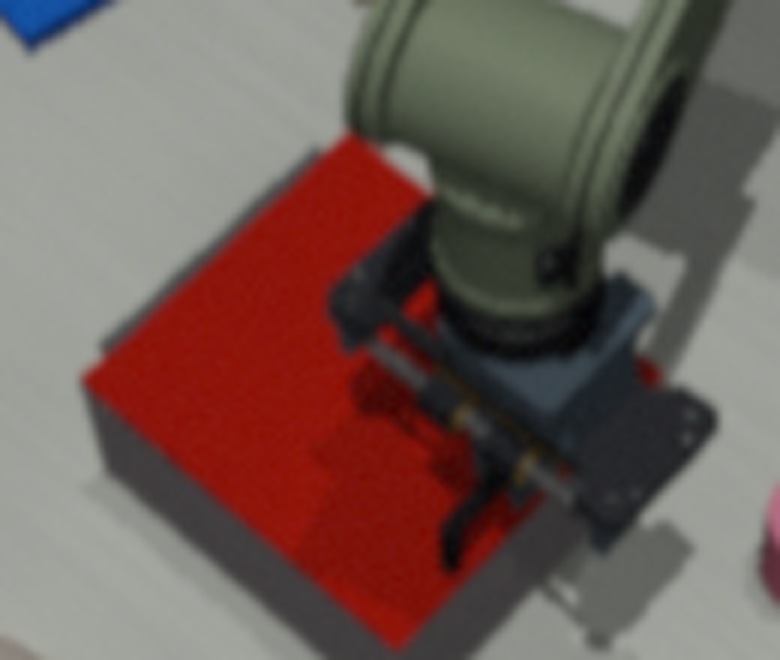

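View pics/w17.png

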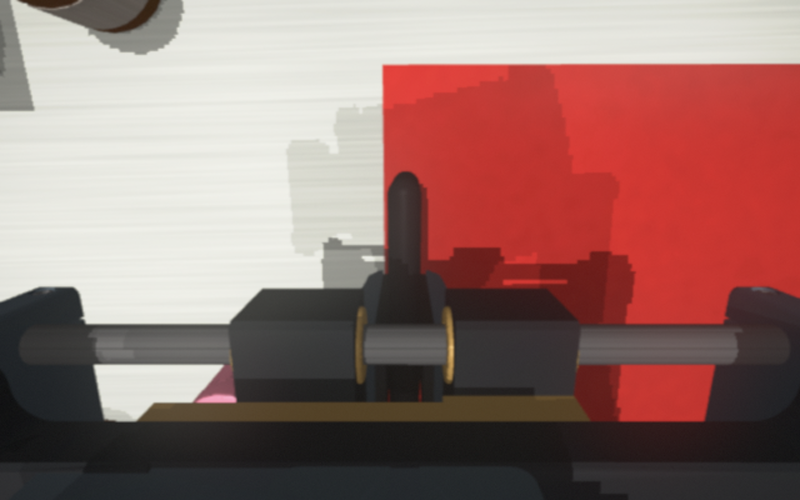

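move_arm(
  moves=[
    [[-0.3, 0, 0], 0, -1],
    [[-0.3, 0, 0], 0, -0.25],
    [[-0.3, 0, 0], 0, -0.25],
    [[-0.3, 0, 0], 0, -0.25],
    [[-0.3, 0, 0], 0, -0.25],
    [[-4, 0, 0], 0, -0.25],
    [[-9, 0, 0], 0, 0],
    [[-10, 0, 0], 0, 0],
    [[-10, 0, 0], 0, 0],
  ],
)

```text
time_s: 43.75
ee_pos: [612.6, 149.4, 300.8]
ee_rot: [162.9, 90.0, -18.5]
force: [0.8, -0.4, -0.2]
gripper_width: 45.2
```

```bash
python3 -c "
from h import *
t=box(-177,-50,215);plan(t,BY+90)
f=viewer.grab_frame('scene');crop('scene',240,190,130,110,6,'s9',f)
C=cal('wrist');print('pred bar end + lid corners',1.25*proj('wrist',[box(50,100,149),box(100,110,107)],C), 'lid 0.1', 1.25*proj('wrist',[hand(.1,50)],C))
f=viewer.grab_frame('wrist');crop('wrist',0,0,640,400,1.25,'w18',f)"
```

```text
shift [ 2.57 14.87 17.74] turn 0.000 j6 104.1 force [ 0.8 -0.4 -0.2] w 45.2 t 43.8 pos [612.6  149.37 300.78]
pred bar end + lid corners [[401.86 177.35]
 [386.05  91.42]] lid 0.1 [[412.54 180.44]]
```

View pics/s9.png

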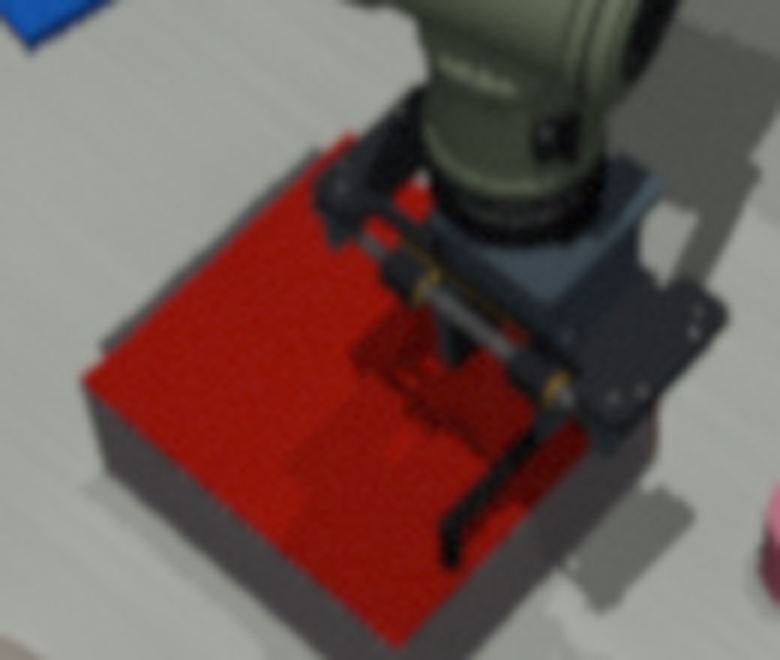

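View pics/w18.png

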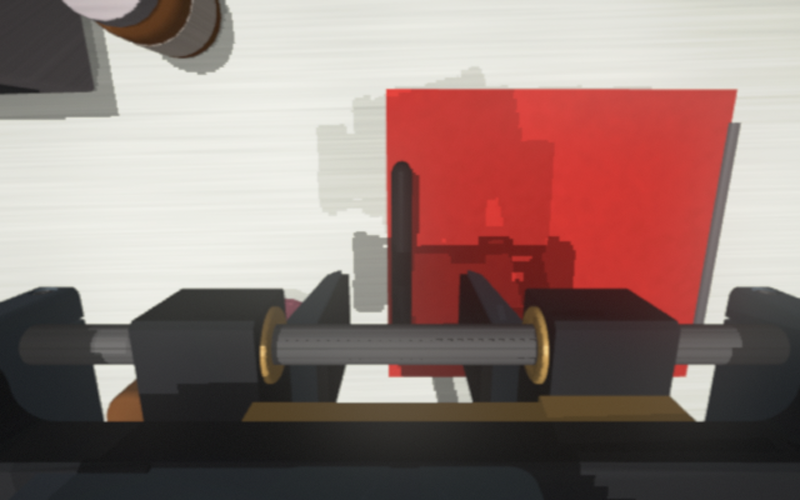

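move_arm(
  moves=[
    [[0, 15, 17.7], 0, 0.3],
    [[0, 15, 17.7], 0, 0.3],
    [[0, 15, 17.7], 0, 0.3],
    [[0, 15, 17.7], 0, 0.3],
    [[0, 15, 17.7], 0, 0.3],
    [[0, 15, 17.7], 0, 0.3],
    [[0, 15, 17.7], 0, 0.3],
    [[0, 15, 17.7], 0, 0.3],
  ],
)

```text
time_s: 44.85
ee_pos: [432.6, 4.5, 300.3]
ee_rot: [-1.4, 90.0, 177.2]
force: [0.3, 0.8, -0.8]
gripper_width: 59.6
```

```bash
python3 -c "
from h import *
t=box(-177,-50,80);plan(t,BY+90)
print(proj('wrist',[box(-175,-50,80)])*1.25)
f=viewer.grab_frame('wrist');crop('wrist',0,0,640,400,1.25,'w19',f)"
```

```text
shift [16.03 -0.07  0.1 ] turn 0.001 j6 90.5 force [ 0.3  0.8 -0.8] w 59.6 t 44.9 pos [432.62   4.49 300.29]
[[403.32 237.35]]
```

View pics/w19.png

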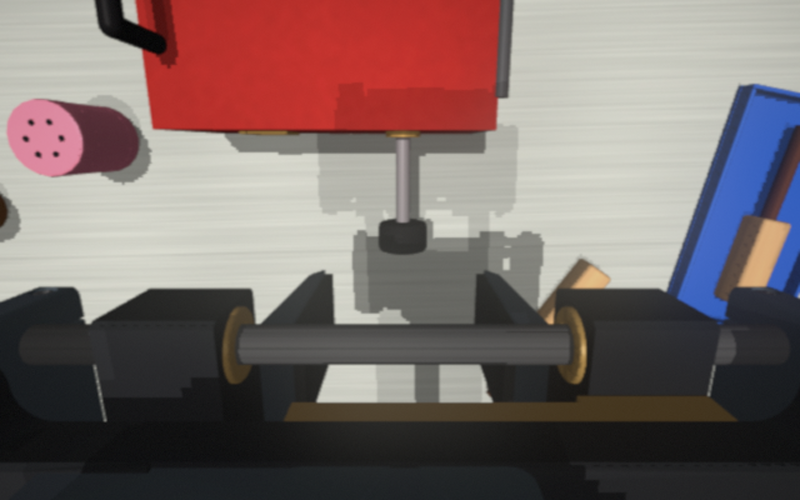

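move_arm(
  moves=[
    [[5, -0.05, 0], 0, 0.3],
    [[10, -0.05, 0], 0, 0.3],
    [[14, -0.05, 0], 0, 0.3],
    [[16, -0.05, 0], 0, 0.3],
    [[16, -0.05, 0], 0, 0.3],
    [[16, -0.05, 0], 0, -1],
    [[16, -0.05, 0], 0, -1],
    [[16, -0.05, 0], 0, -1],
    [[16, -0.05, 0], 0, -1],
    [[16, -0.05, 0], 0, -1],
  ],
  force=40,
)

```text
time_s: 46.15
ee_pos: [432.6, 5.4, 141.6]
ee_rot: [-135.6, 89.8, 42.9]
force: [0.4, 4.4, 1.9]
gripper_width: 35.2
```

move_arm(
  moves=[
    [[0, 0, -0.5], 0, -1],
    [[0, 0, -1.0], 0, -1],
    [[0, 0, -1.5], 0, -1],
    [[0, 0, -2.0], 0, -1],
    [[0, 0, -2.5], 0, -1],
    [[0, 0, -3.0], 0, -1],
    [[0, 0, -3.3], 0, -1],
    [[0, 0, -3.4], 0, -1],
    [[0, 0, -3.4], 0, -1],
  ],
)

```text
time_s: 47.28
ee_pos: [463.2, 4.6, 141.4]
ee_rot: [-16.8, 89.6, 161.7]
force: [-8.5, 5.4, 10.5]
gripper_width: 35.3
```

move_arm(
  moves=[
    [[0, 0, 0.2], 0, 0.3],
    [[0, 0, 0.2], 0, 0.3],
    [[0, 0, 0.2], 0, 0.3],
    [[0, 0, 0.2], 0, 0.3],
    [[-5, 0, 0.2], 0, 0.3],
    [[-10, 0, 0.2], 0, 0.3],
    [[-15, 0, 3], 0, 0.3],
    [[-16, 0, 6], 0, 0.3],
    [[-16, 0, 6], 0, 0.3],
    [[-16, 0, 6], 0, 0.3],
  ],
)

```text
time_s: 48.52
ee_pos: [406.4, 5.1, 300.4]
ee_rot: [142.7, 90.0, -38.8]
force: [-0.1, -1.3, -0.1]
gripper_width: 59.5
```

```bash
python3 -c "
from h import *
C=cal('wrist');print(proj('wrist',[box(-145,-50,80),box(-142,-50,80),box(-148,-50,80)],C)*2-[240,0],status.state()['force'])
f=viewer.grab_frame('wrist');crop('wrist',120,0,400,300,2,'w20',f)
f=viewer.grab_frame('top');crop('top',180,30,320,240,2.5,'t8',f)
f=viewer.grab_frame('scene');crop('scene',130,120,320,240,2.5,'s10',f)"
```

```text
[[405.15 257.05]
 [405.15 250.17]
 [405.15 263.9 ]] [-0.14 -1.33 -0.11]
```

View pics/w20.png

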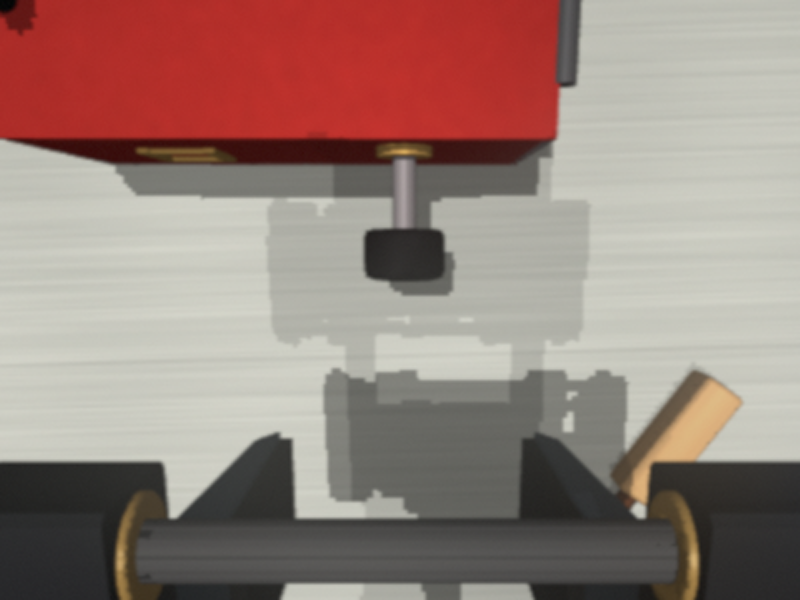

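View pics/t8.png

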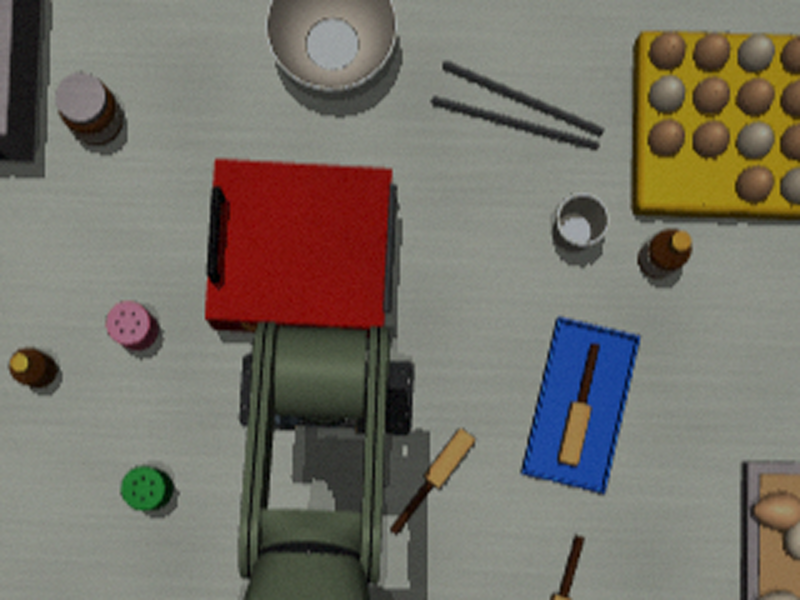

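View pics/s10.png

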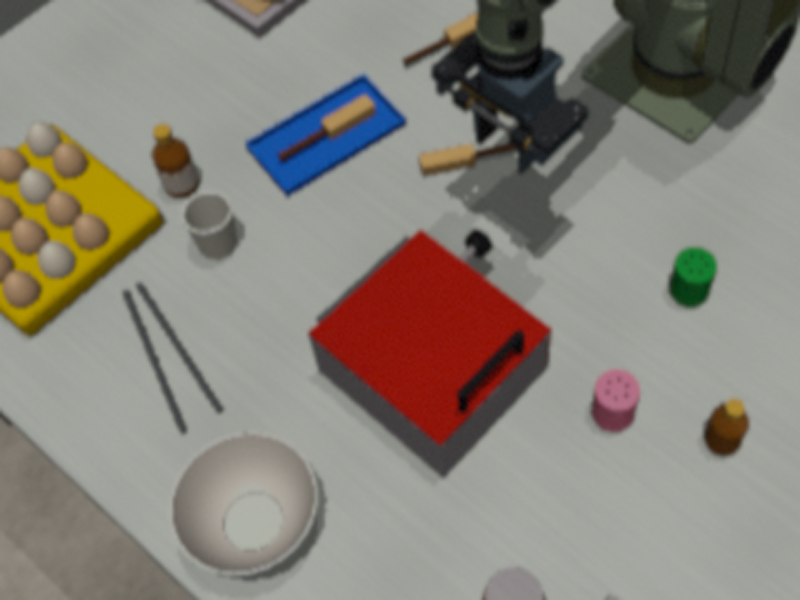

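```bash
python3 -c "
from h import *
f=viewer.grab_frame('top');crop('top',0,0,640,400,1.25,'t9',f)"
```

```text
(no output)
```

View pics/t9.png

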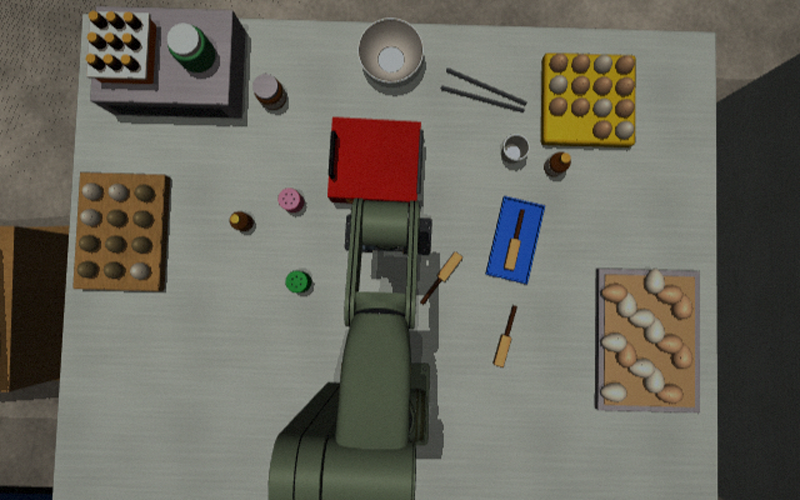

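No red shakers are left on the table; lid shut, bolt home, rod in its tray, and bottles and cup in place. Handing in.

```bash
python3 -c "
from h import *
print(env.job_done())"
```

```text
the job is handed in; nothing more can be done
None
```

The job is done and handed in at about 49 s of the 210 s allowed. No verdict was reported.

**What I did, in order:**
- Drew the bolt fully out. The knob moved 30.6 mm and reached its stop.
- Pushed the farthest of the three look-alike rods through the brass hole until the lid rose, then laid the rod flat in its tray.
- Put the only two red shakers present upright in the box. One had been knocked about 3 cm aside during the run, so I measured it again before gripping it.
- Swung the lid down by its handle until the catch held it, then pushed the bolt home (30.6 mm, about 8.5 N at the stop).

**What the last pictures showed:**
- **Lid:** it stayed shut after release, with the handle bar within 1 pixel of its predicted shut position.
- **Bolt:** the knob was about 2 mm from its predicted home position, which is within measuring error.
- **Rod:** it lay in the middle of the tray.
- **Other things:** the bottles and cup were standing where they were, and no red shaker was left on the table.

**Disagreements:**
- The top and wrist cameras differed by about 3 mm on the shakers. The grasps held anyway.
- On the final press the gripper ended about 6 mm lower on the handle bar than calculated, probably from the grip slipping. The press force was about 25 N.

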